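Try the cleaned wing screws in the gauge nut and keep the sound ones

ROBOT

A 6-joint arm with a two-finger parallel gripper is mounted at the origin on the work surface. World frame = base frame: x ahead of the robot, y to its left, z up, the work surface at z = 0. Lengths are in m, angles in rad, forces in N, time in s.
With the tool pointing down it reaches from about 0.25 to 0.8 m from the base axis. Payload 8.5 kg.
Tool frame: the origin (TCP) lies midway between the tips of the shut fingers; the grasp point (between the pads) lies 19 mm behind it; z points along the fingers, x is the direction in which the jaws open and shut, and the axes are right-handed (so a half turn about z gives the same grasp; the last joint's range is limited). The gripper opens to 85 mm and grips with 20 to 120 N. Pads are 22 mm wide; open, the fingers measure 114 mm over their backs; the gripper's body (76 mm by 85 mm) begins 54 mm behind the grasp point. The pads swing forward as they close: fully open they stand 13 mm farther back than shut.
Start: joints at [1.341, 0.238, -0.013, 1.319, 0, 1.571], TCP at [0.12, 0.511, 0.201] pointing down, gripper open.
Joint ranges: [-2.66, 2.66], [-1.03, 1.9], [-1.14, 1.46], [-1.82, 2.27], [-1.45, 1.34], [-3.14, 3.14]. Speed limits (rad/s): [2.22, 2.22, 2.79, 3.14, 3.14, 3.14].

INTERFACE

Orientations are given as a unit quaternion [w, x, y, z].
In Python, from station import read_state, camera, camera_params, hand_in, boxes_of, outline_of gives the robot as it stands.
- The arm moves only by the tool arm_command, never from a script. Its argument "motion" is a list of rows, each a list of 7 numbers: the turn, a rotation vector about the tool's x, y, z in rad, then the shift along the tool's x, y, z in cm, then the opening, from 0 (shut) to 1 (fully open). A call has 1 to 12 rows; each row is the pose to reach, as a shift and turn from the pose commanded when the call began, along the tool's axes at that moment; what a row does not reach only later rows make up. A row lasts 1/8 s, in which the tool goes at most 62.5 mm and 10.7 degrees, less where a joint would pass 70% of its speed; a pose out of reach is approached as far as the arm can. A call with a gripper value outside its range is refused whole. The fingers move at their own pace and stop on an object; the grip force is fixed at half the most. Time passes only in rows, so rows that repeat a pose let the fingers close. It gives the time, the measured TCP pose, the force and the opening at its end, in the units of the state.
- read_state(): the state, without advancing time (a new reading comes with each control period).
- camera(name): name is "scene" or "side" or "wrist"; returns the picture (384x512x3 uint8, red, green, blue); there is no depth.
- camera_params(name): a dict with "K" (3x3 intrinsics, pixels), "cam_to_world" (4x4, takes a point from camera to world coordinates); the wrist camera has in their place "hand_eye" (4x4, takes a point from camera to tool coordinates, whose origin is the TCP and whose axes are the tool frame's). Camera axes: x right, y down, z forward; pixel columns grow to the right and rows downward; lengths in m; the calibration is good to about 2 mm. The wrist camera is an equidistant fisheye: a pixel r from the principal point sees the ray r / f radians off the axis. A picture is of the moment at which its call begins: read the wrist's pose just before it. camera_params takes no time and is no camera call.
- hand_in(): hands the job in, once; it reports no verdict.
Trained networks look in the newest picture that a camera, given by its name, has taken for a name from the list of things; names that differ only in an ending like _2 or _b are one class to them, and where a whole thing is asked for, a point or a joint stands for the part that bears it (a point fixed in the world has none). Each returns a list of dicts, best first, with "score" (0 to 1); they miss things now and then, are a little off and sometimes report something else, mostly with a low value. They report only what shows in the picture. A call takes as long as a camera call. They do not tell look-alikes from the thing itself.
- boxes_of(name, camera): "point" ([x, y, z] in m, in world coordinates, good to about 4 mm: the middle of the surface that is visible of it).
- outline_of(name, camera): "pixels" (384x512 bool, what is visible of it).
The state is a dict: "clock": time; "joints": joint angles; "joint_velocities": joint speeds; "joint_torque": joint torques, N m; "tool_pos": TCP position; "eef_rot": TCP orientation; "contact_force": force on the tool from outside, world axes, zero at the start; "torque": the same for the moment, N m; "width": finger opening in m.
Only numpy, scipy, OpenCV 4.12 (cv2) and the standard library are available. Lean on these libraries where they do the work, as an engineer would, in place of code of your own. Each camera call takes 0.05 s, during which the arm holds its last target. There are 200 camera calls.

TASK

The analyser's wing screws are draining in the steel rack after washing, and some have damaged threads: take them one at a time, start each in the slot of the brass gauge nut and turn it clockwise to try it. One that turns freely till its collar lies flat on the nut is sound: unscrew it and hang it by its collar on the raised keep rail before you take the next; one that binds goes into the red reject tray. Finish with every screw sorted and the nut empty, and leave everything else on the bench alone.

Things in the scene. Friction and masses are not known exactly. Their poses are not given: they have to be found in the camera images.
- screw_a_wing (a point): Wing screw (absent: None), 96 mm, 0.14 kg; alike from above. Point: centre of its black wing, 46 mm long (x), 14 thick (y), 36 tall (z, up). Collar 54 mm wide, 8 thick, underside 26 mm below the point; then a shank 17 mm wide, 52 long. Two lugs in line with the wing, 46 mm below the collar's underside, 7 thick, 24 mm tip to tip (34 if damaged). A half turn makes no difference.
- screw_b_wing (a point): Wing screw (absent: None), 96 mm, 0.14 kg; alike from above. Point: centre of its black wing, 46 mm long (x), 14 thick (y), 36 tall (z, up). Collar 54 mm wide, 8 thick, underside 26 mm below the point; then a shank 17 mm wide, 52 long. Two lugs in line with the wing, 46 mm below the collar's underside, 7 thick, 24 mm tip to tip (34 if damaged). A half turn makes no difference.
- screw_c_wing (a point): Wing screw (absent: None), 96 mm, 0.14 kg; alike from above. Point: centre of its black wing, 46 mm long (x), 14 thick (y), 36 tall (z, up). Collar 54 mm wide, 8 thick, underside 26 mm below the point; then a shank 17 mm wide, 52 long. Two lugs in line with the wing, 46 mm below the collar's underside, 7 thick, 24 mm tip to tip (34 if damaged). A half turn makes no difference.
- screw_d_wing (a point): Wing screw (absent: None), 96 mm, 0.14 kg; alike from above. Point: centre of its black wing, 46 mm long (x), 14 thick (y), 36 tall (z, up). Collar 54 mm wide, 8 thick, underside 26 mm below the point; then a shank 17 mm wide, 52 long. Two lugs in line with the wing, 46 mm below the collar's underside, 7 thick, 24 mm tip to tip (34 if damaged). A half turn makes no difference.
- screw_e_wing (a point): Wing screw (absent: None), 96 mm, 0.14 kg; alike from above. Point: centre of its black wing, 46 mm long (x), 14 thick (y), 36 tall (z, up). Collar 54 mm wide, 8 thick, underside 26 mm below the point; then a shank 17 mm wide, 52 long. Two lugs in line with the wing, 46 mm below the collar's underside, 7 thick, 24 mm tip to tip (34 if damaged). A half turn makes no difference.
- screw_f_wing (a point): Wing screw (absent: None), 96 mm, 0.14 kg; alike from above. Point: centre of its black wing, 46 mm long (x), 14 thick (y), 36 tall (z, up). Collar 54 mm wide, 8 thick, underside 26 mm below the point; then a shank 17 mm wide, 52 long. Two lugs in line with the wing, 46 mm below the collar's underside, 7 thick, 24 mm tip to tip (34 if damaged). A half turn makes no difference.
- rack_top (a point): Fixed steel draining rack, 170 x 250 mm, of 6 mm bars; point: middle of its top, 85 mm above the bench. Six square openings of 39 mm at x = -40, +40 mm and y = -80, 0, +80 mm from the point; at the start each screw hangs tip down in one, its collar on the bars, its wing turned up to 35 degrees from the rack's x axis.
- gauge_top (a point): Fixed brass hexagonal gauge nut, 64 mm across flats, on a grey base 110 mm square; point: middle of its top face, 75 mm above the bench. Bore 19.6 mm, crossed by a slot 11.6 mm wide, 40 mm long, along the point's x axis (white marks at its ends). Thread coarse, right-handed, two-start. A screw let go in the nut stays as it is.
- gauge_start (a point): Where a wing's centre is when a screw has just been started in the nut: wing along the slot (this x axis, either way round), lowered straight in until its lugs rest on the start of the thread, the collar's underside then 6.5 mm above the nut's top. 32.5 mm above gauge_top.
- gauge_home (a point): Where a wing's centre is when a sound screw is home: wing along this x axis (red marks), 70 degrees clockwise from the slot seen from above, 6.5 mm lower, collar flat on the nut; it turns with under 0.3 N m. A damaged screw binds hard before 45 degrees, collar about 3 to 5 mm up. To remove: turn back into line with the slot, rising with the thread, then lift straight up over 55 mm.
- rail_top (a point): Fixed keep rail: two level steel bars 8 mm wide, 270 mm long, 32 mm gap between them, on green end plates (outer 10 mm each end). Point: the middle, level with the bars' tops, 95 mm above the bench; bars run along its y axis. A screw hangs tip down in the gap, collar on both bars; room for three, at y = -80, 0, +80 mm.
- tray: Red open reject tray, loose, 0.45 kg: 165 mm (x) by 205 mm (y) outside, 62 mm tall, walls and floor 4 mm; origin at the centre of its underside, z up. Screws may lie in it any way.
- wash_blue: White wash bottle with a blue cap and spout, 185 mm tall, standing; not part of the job. Origin at the centre of its underside.
- wash_red: White wash bottle with a red cap and spout, 165 mm tall, standing; not part of the job. Origin at the centre of its underside.
- calculator: Black pocket calculator, 150 x 78 x 16 mm, lying; not part of the job. Origin at the centre of its underside.
- mouse: Black computer mouse, 62 mm across, 32 mm high; not part of the job. Origin at the centre of its underside.
- sample_cup: Round steel sample cup, 90 mm across, 26 mm high; not part of the job. Origin at the centre of its underside.
- brush: Brush lying on the bench; not part of the job. Origin at the centre of its underside.
Mind the look-alikes: they are no part of the job. What is shaped like the part that bears screw_a_wing but pink or turquoise is not meant.

How it is judged:
By the outcome, as a careful person would: the job done as asked, in the order asked, and still so for the second after the job is handed in, with the robot touching nothing.
Of screw_b, screw_d, screw_f only 1 to 2 are there at a start; the rules pass over those that are not, and their reading is None.
At some moment in a run one of tray may be knocked a few centimetres aside while the robot is not near it.
It also fails if it takes over 210 s, if anything falls off the work surface, if the arm or the gripper's body presses on something with over 40 N, if the wrist force passes 120 N, or if a joint passes its speed limit or range.

## Working session

There is one attempt and no reset: what is moved stays moved. The work goes in short steps, Python scripts to look and compute and a tool call to move; the robot and the scene stay as the last step left them, time stands still between calls to the robot, and variables do not carry over. Pictures are saved under pics/ and viewed, about 12 in all and at most 16, crops included, and the job is handed in when it is done.

Besides the shell and the picture viewer there is one more tool, called after "Call:" as name(argument=value, ...), one argument or row to a line, values as JSON. arm_command: Moves the arm, as the interface text tells. Its arguments: {"type":"object","properties":{"motion":{"type":"array"}},"required":["motion"]}

```bash
ls; mkdir -p pics; python3 - <<'E'
from station import *
import cv2,numpy as np
s=read_state();print({k:np.round(v,3).tolist() for k,v in s.items()})
ims=[]
for c in ["scene","side","wrist"]:
    im=camera(c);ims.append(im);cv2.imwrite(f"pics/{c}0.png",im[:,:,::-1]);p=camera_params(c);print(c,{k:np.round(v,4).tolist() if not isinstance(v,str) else v for k,v in p.items()})
cv2.imwrite("pics/s0.png",cv2.resize(ims[0],(800,600))[:,:,::-1])
cv2.imwrite("pics/d0.png",cv2.resize(ims[1],(800,600))[:,:,::-1])
for c in ["scene","side"]:
  for n in ["screw_a_wing","rack_top","gauge_top","rail_top","tray","wash_blue","wash_red","calculator","mouse","sample_cup","brush"]:
    try: print(c,n,[(np.round(d["point"],3).tolist(),round(d["score"],2)) for d in boxes_of(n,c)])
    except Exception as e: print(c,n,e)
E
```

```text
pics
{'clock': 0.0, 'joints': [1.341, 0.239, -0.014, 1.319, -0.0, 1.571], 'joint_velocities': [-0.0, -0.0, 0.001, -0.002, -0.0, -0.0], 'joint_torque': [-0.001, -53.879, 34.645, 0.018, -0.0, -0.0], 'tool_pos': [0.119, 0.511, 0.2], 'eef_rot': [0.0, 0.784, 0.621, -0.001], 'contact_force': [0.15, -0.161, 0.262], 'torque': [-0.02, -0.003, -0.032], 'width': 0.085}
scene {'K': [[430.3438, 0.0, 258.5496], [0.0, 430.3438, 191.3318], [0.0, 0.0, 1.0]], 'cam_to_world': [[-0.8066, 0.4045, -0.4311, 1.202], [0.591, 0.5703, -0.5706, 0.8382], [0.0151, -0.715, -0.699, 1.0999], [0.0, 0.0, 0.0, 1.0]]}
side {'K': [[452.0603, 0.0, 254.0873], [0.0, 452.0603, 177.6328], [0.0, 0.0, 1.0]], 'cam_to_world': [[-0.999, -0.0363, 0.0255, 0.519], [-0.0421, 0.5953, -0.8024, 1.3993], [0.014, -0.8027, -0.5963, 1.1496], [0.0, 0.0, 0.0, 1.0]]}
wrist {'K': [[297.3186, 0.0, 252.3168], [0.0, 297.3186, 191.2108], [0.0, 0.0, 1.0]], 'hand_eye': [[1.0, -0.0005, -0.0013, 0.0009], [0.0008, 0.9559, 0.2936, -0.0745], [0.0011, -0.2936, 0.9559, -0.1725], [0.0, 0.0, 0.0, 1.0]]}
scene screw_a_wing [([0.389, 0.13, 0.06], 0.79), ([0.384,
[... 632 characters left out ...]
, 0.84)]
side screw_a_wing [([0.379, 0.217, 0.059], 0.72), ([0.732, -0.351, 0.015], 0.66), ([0.487, 0.268, 0.107], 0.6), ([0.382, 0.132, 0.062], 0.54), ([0.375, 0.311, 0.06], 0.47)]
side rack_top []
side gauge_top [([0.481, -0.022, 0.02], 0.78)]
side rail_top [([0.665, 0.008, 0.056], 0.73), ([0.385, 0.463, 0.01], 0.58)]
side tray [([0.491, -0.299, 0.02], 0.86), ([0.597, -0.473, 0.022], 0.36)]
side wash_blue [([0.722, 0.285, 0.092], 0.65)]
side wash_red [([0.762, 0.187, 0.099], 0.48)]
side calculator [([0.732, -0.35, 0.014], 0.52)]
side mouse [([0.597, -0.473, 0.023], 0.54)]
side sample_cup [([0.775, 0.009, 0.02], 0.79), ([0.478, -0.021, 0.018], 0.17)]
side brush [([0.385, 0.462, 0.01], 0.8)]
```

View pics/s0.png

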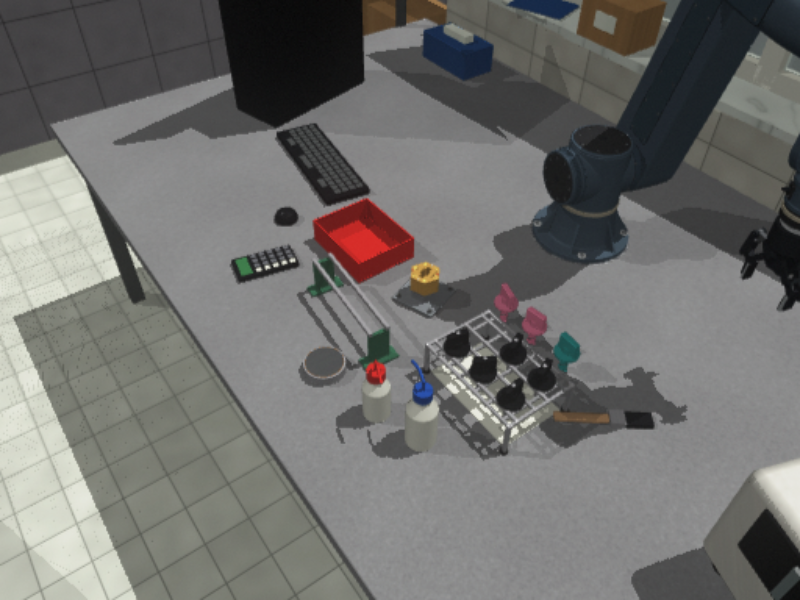

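View pics/d0.png

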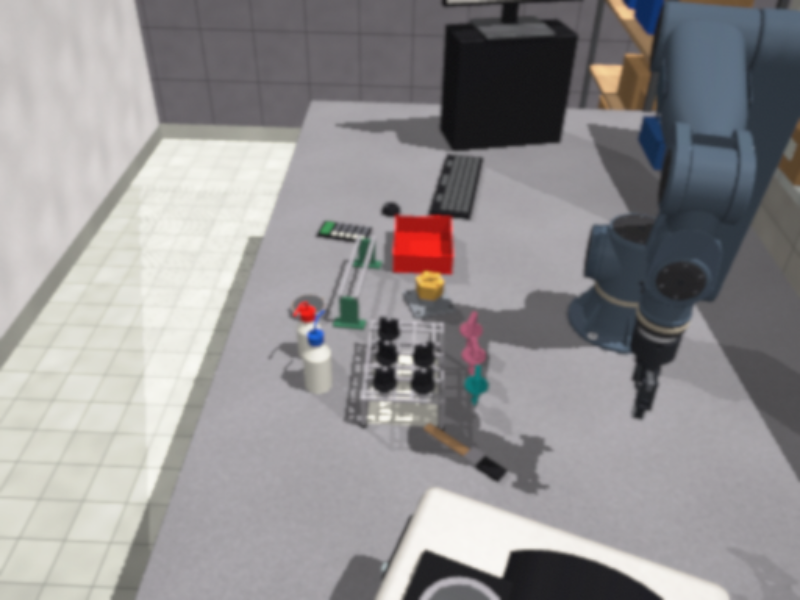

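```bash
cat > h.py <<'E'
import numpy as np, cv2, sys
from scipy.spatial.transform import Rotation as Ro
from station import *
def pose():
    s=read_state();q=s["eef_rot"];R=Ro.from_quat([q[1],q[2],q[3],q[0]]).as_matrix()
    return s,R,np.array(s["tool_pos"])
def Rd(yaw):
    c,s=np.cos(yaw),np.sin(yaw);return np.array([[c,s,0],[s,-c,0],[0,0,-1.]])
def plan(p,R,tgt,yaw,tag=""):
    t=R.T@(np.array(tgt)-p)*100; rv=Ro.from_matrix(R.T@Rd(yaw)).as_rotvec()
    print(tag,"rot",np.round(rv,3).tolist(),"cm",np.round(t,2).tolist())
def snap(c="wrist",name=None):
    s,R,p=pose();im=camera(c)
    if name: cv2.imwrite(f"pics/{name}.png",im[:,:,::-1])
    return im,R,p
def ray(uv,R,p):
    P=camera_params("wrist");K=P["K"];H=np.array(P["hand_eye"])
    d=(np.atleast_2d(uv)-[K[0][2],K[1][2]])/K[0][0];r=np.linalg.norm(d,axis=1,keepdims=True)+1e-12
    v=np.hstack([np.sin(r)*d/r,np.cos(r)])
    return R@H[:3,3]+p, v@(R@H[:3,:3]).T
def hit(uv,R,p,z):
    o,v=ray(uv,R,p);t=(z-o[2])/v[:,2];return o+v*t[:,None]
def proj(X,R,p):
    P=camera_params("wrist");K=P["K"];H=np.array(P["hand_eye"])
    X=(np.atleast_2d(X)-p)@R;X=(X-H[:3,3])@H[:3,:3]
    n=np.linalg.norm(X[:,:2],axis=1);a=np.arctan2(n,X[:,2])
    return X[:,:2]/n[:,None]*a[:,None]*K[0][0]+[K[0][2],K[1][2]]
def boxes(c,*ns):
    for n in ns: print(c,n,[(np.round(d["point"],3).tolist(),round(d["score"],2)) for d in boxes_of(n,c)])
def stat():
    s,R,p=pose();print("t",round(s["clock"],2),"p",np.round(p,4).tolist(),"yaw",round(np.arctan2(R[1,0],R[0,0]),3),"tilt",np.round(R[:2,2],3).tolist(),"F",np.round(s["contact_force"],1).tolist(),"T",np.round(s["torque"],2).tolist(),"w",round(s["width"],4),"j",np.round(s["joints"],2).tolist())
def rectify(im,R,p,c,half,n,z):
    "top view of plane z, world x up, y left; returns image"
    g=np.linspace(half,-half,n);X,Y=np.meshgrid(g,g,indexing="ij")
    uv=proj(np.stack([c[0]+X.ravel(),c[1]+Y.ravel(),0*X.ravel()+z],1),R,p).reshape(n,n,2).astype(np.float32)
    return cv2.remap(im,uv[...,0],uv[...,1],cv2.INTER_CUBIC)
E
```

Call:
arm_command(
  motion=[
    [0, 0, -0.23, -17.1, 45.1, -8, 0.5],
    [0, 0, -0.23, -17.1, 45.1, -8, 0.5],
    [0, 0, -0.23, -17.1, 45.1, -8, 0.5],
    [0, 0, -0.23, -17.1, 45.1, -8, 0.5],
    [0, 0, -0.23, -17.1, 45.1, -8, 0.5],
    [0, 0, -0.23, -17.1, 45.1, -8, 0.5],
    [0, 0, -0.23, -17.1, 45.1, -8, 0.5],
    [0, 0, -0.23, -17.1, 45.1, -8, 0.5],
    [0, 0, -0.23, -17.1, 45.1, -8, 0.5],
    [0, 0, -0.23, -17.1, 45.1, -8, 0.5],
    [0, 0, -0.23, -17.1, 45.1, -8, 0.5],
  ],
)

```text
clock: 2.62
tool_pos: [0.5187, 0.2427, 0.2809]
eef_rot: [-0.0, 0.707, 0.708, -0.0]
contact_force: [0.6, 0.0, -0.1]
width: 0.0429
```

```bash
python3 - <<'E'
from h import *
stat()
im,R,p=snap("wrist","w1")
np.savez("w1.npz",im=im,R=R,p=p)
boxes("wrist","screw_a_wing","rack_top","gauge_top","rail_top")
cv2.imwrite("pics/w1b.png",cv2.resize(im,(800,600),interpolation=cv2.INTER_CUBIC)[:,:,::-1])
E
```

```text
t 2.62 p [0.5187, 0.2427, 0.2809] yaw 1.572 tilt [-0.0, -0.0] F [0.6, 0.0, -0.1] T [0.02, -0.0, 0.1] w 0.0429 j [0.44, 0.31, 0.29, 1.55, 0.0, 0.44]
wrist screw_a_wing [([0.383, 0.215, 0.062], 0.94), ([0.388, 0.127, 0.063], 0.94), ([0.378, 0.301, 0.06], 0.64), ([0.49, 0.261, 0.091], 0.57)]
wrist rack_top [([0.522, 0.238, 0.082], 0.62)]
wrist gauge_top [([0.475, -0.026, 0.014], 0.89)]
wrist rail_top [([0.656, -0.041, 0.087], 0.97)]
```

View pics/w1b.png

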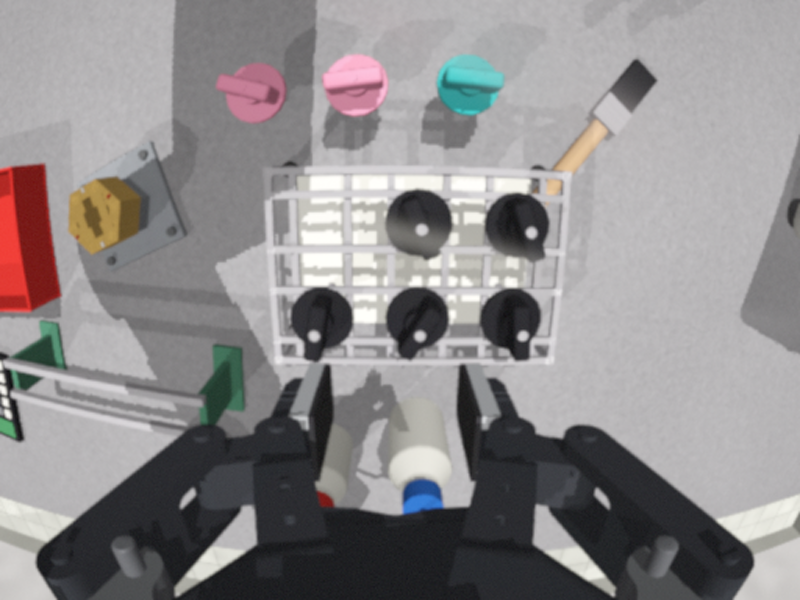

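```bash
python3 - <<'E'
from h import *
d=np.load("w1.npz");im,R,p=d["im"],d["R"],d["p"]
g=hit([[96*.64,215*.64]],R,p,.075)[0];print("gauge",g)
print("rail ends",hit(np.array([[205,402],[200,425],[15,367],[10,393]])*.64,R,p,.095))
px=np.array([[419,222],[518,226],[322,318],[418,319],[511,319]])*.64
c=hit(px,R,p,.093);print(c)
print("rack corners",hit(np.array([[265,170],[572,175],[276,362],[552,361]])*.64,R,p,.085))
plan(p,R,[g[0]-.015,g[1],.20],np.pi/2,"gaugeview")
o=[]
for q in c: o.append(rectify(im,R,p,q,.04,260,.11))
a=np.vstack([np.hstack(o[:2]+[rectify(im,R,p,g,.05,260,.075)]),np.hstack(o[2:])])
a=np.clip(a.astype(float)*2.0,0,255).astype(np.uint8)
cv2.imwrite("pics/crop1.png",a[:,:,::-1])
E
```

```text
gauge [ 0.47799512 -0.03885517  0.075     ]
rail ends [[ 0.65601599  0.06526742  0.095     ]
 [ 0.68261171  0.05473923  0.095     ]
 [ 0.63554996 -0.18589257  0.095     ]
 [ 0.67138443 -0.2111909   0.095     ]]
[[0.49232365 0.26231335 0.093     ]
 [0.49407577 0.3418206  0.093     ]
 [0.57170035 0.18315638 0.093     ]
 [0.57235769 0.26263446 0.093     ]
 [0.57263043 0.34122424 0.093     ]]
rack corners [[0.44934064 0.13915073 0.085     ]
 [0.45078404 0.38915252 0.085     ]
 [0.61650191 0.13763594 0.085     ]
 [0.6162693  0.38616116 0.085     ]]
gaugeview rot [-0.0, 0.0, 0.002] cm [-28.14, -5.62, 8.09]
```

View pics/crop1.png

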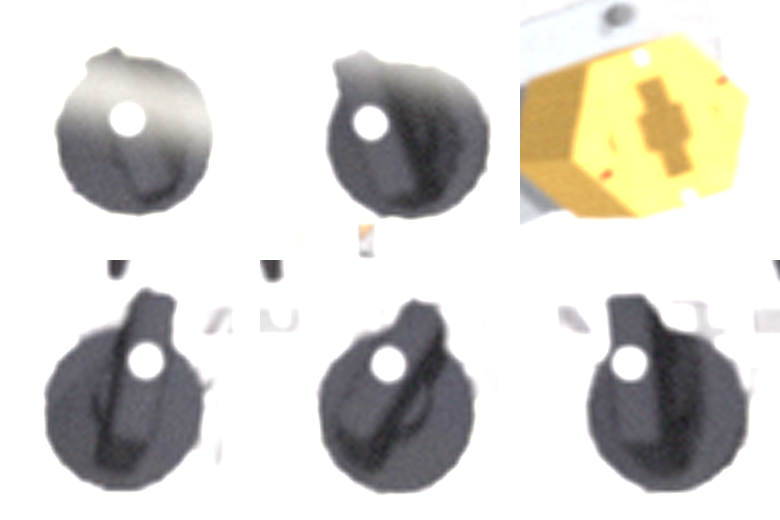

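Call:
arm_command(
  motion=[
    [0, 0, -0.38, -28.2, -4.1, 14.1, 0.5],
    [0, 0, -0.38, -28.2, -4.1, 14.1, 0.5],
    [0, 0, -0.38, -28.2, -4.1, 14.1, 0.5],
    [0, 0, -0.38, -28.2, -4.1, 14.1, 0.5],
    [0, 0, -0.38, -28.2, -4.1, 14.1, 0.5],
    [0, 0, -0.38, -28.2, -4.1, 14.1, 0.5],
    [0, 0, -0.38, -28.2, -4.1, 14.1, 0.5],
    [0, 0, -0.38, -28.2, -4.1, 14.1, 0.5],
  ],
)

```text
clock: 3.88
tool_pos: [0.4797, -0.039, 0.1407]
eef_rot: [0.001, 0.56, 0.828, 0.0]
contact_force: [1.0, 0.8, -0.1]
width: 0.0429
```

```bash
python3 - <<'E'
from h import *
stat()
im,R,p=snap("wrist","g1")
np.savez("g1.npz",im=im,R=R,p=p)
E
```

```text
t 3.88 p [0.4797, -0.039, 0.1407] yaw 1.952 tilt [0.002, 0.0] F [1.0, 0.8, -0.1] T [-0.01, -0.02, -0.03] w 0.0429 j [-0.08, 0.19, -0.23, 1.15, 0.0, -0.46]
```

Call:
arm_command(
  motion=[
    [0, 0, 1.22, 0, 0, 0, 0.5],
    [0, 0, 1.22, 0, 0, 0, 0.5],
    [0, 0, 1.22, 0, 0, 0, 0.5],
    [0, 0, 1.22, 0, 0, 0, 0.5],
    [0, 0, 1.22, 0, 0, 0, 0.5],
    [0, 0, 1.22, 0, 0, 0, 0.5],
    [0, 0, 1.22, 0, 0, 0, 0.5],
    [0, 0, 1.22, 0, 0, 0, 0.5],
  ],
)

```text
clock: 4.92
tool_pos: [0.4794, -0.039, 0.1404]
eef_rot: [0.0, 0.933, 0.359, 0.0]
contact_force: [0.7, 0.9, -0.1]
width: 0.0428
```

```bash
python3 - <<'E'
from h import *
stat()
im,R,p=snap("wrist","g2")
np.savez("g2.npz",im=im,R=R,p=p)
o=[]
for f in ["g1","g2"]:
    d=np.load(f+".npz");o.append(rectify(d["im"],d["R"],d["p"],[.478,-.039],.04,400,.075))
cv2.imwrite("pics/gg.png",np.hstack(o)[:,:,::-1])
E
```

```text
t 4.92 p [0.4794, -0.039, 0.1404] yaw 0.734 tilt [0.001, -0.0] F [0.7, 0.9, -0.1] T [0.02, 0.02, -0.01] w 0.0428 j [-0.08, 0.19, -0.23, 1.14, -0.0, 0.76]
```

View pics/gg.png

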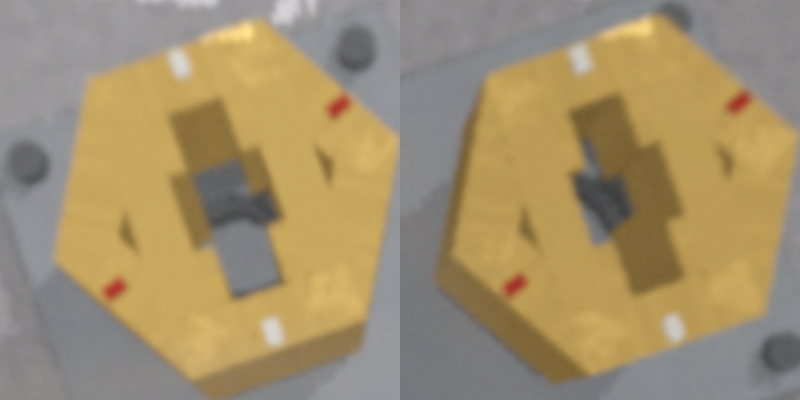

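```bash
cat >> h.py <<'E'
B=np.array([.0007,-.00007,0])
G=np.array([.4787,-.0449]); SY=1.906
def meas(c,R,p,im,z=.129,half=.03,save=None):
    "dot (wing top centre) and wing angle near world c"
    n=301;g=rectify(im,R,p,c,half,n,z);gray=g.min(2).astype(float)
    k=2*half/(n-1);
    m=((gray>150)&(np.hypot(*(np.indices(gray.shape)-150))*k<.022)).astype(np.uint8)
    N,L,S,C=cv2.connectedComponentsWithStats(m)
    best=None
    for i in range(1,N):
        a=S[i,4]*k*k*1e6;w,h=S[i,2]*k*1e3,S[i,3]*k*1e3
        if 12<a<60 and max(w,h)<10 and (best is None or abs(w-h)<best[0]): best=(abs(w-h),i,a)
    if best is None: print("no dot");return None
    u=C[best[1]];d=np.array([c[0]+half-u[1]*k,c[1]+half-u[0]*k,z])-R@B
    e=np.log(g.mean(2)+8).astype(np.float32);e=cv2.GaussianBlur(e,(0,0),3);sc=[]
    for a in range(-50,51,1):
        M=cv2.getRotationMatrix2D((float(u[0]),float(u[1])),-a,1);w=cv2.warpAffine(e,M,(n,n),borderMode=cv2.BORDER_REPLICATE)
        x0,y0=int(u[0]),int(u[1]);r=int(.017/k);q=int(.012/k)
        w=w[max(0,y0-r):y0+r,max(0,x0-q):x0+q];sc.append(np.abs(np.diff(w.mean(0))).max())
    ang=np.argmax(sc)-50
    if save: cv2.imwrite(f"pics/{save}.png",np.clip(g.astype(float)*2,0,255).astype(np.uint8)[:,:,::-1])
    print("dot",np.round(d,4).tolist(),"area",round(best[2],1),"ang",ang);return d,np.radians(ang)
E
python3 - <<'E'
from h import *
d=np.load("w1.npz");im,R,p=d["im"],d["R"],d["p"]
for c in [[.492,.262],[.494,.342],[.572,.183],[.572,.263],[.573,.341]]: meas(c,R,p,im)
s,R,p=pose();plan(p,R,[.572,.183,.2],1.57-.22)
E
```

```text
dot [0.4924, 0.2615, 0.129] area 58.0 ang 50
dot [0.4929, 0.3415, 0.129] area 52.0 ang -4
dot [0.5727, 0.1813, 0.129] area 55.4 ang 25
dot [0.5723, 0.2615, 0.129] area 51.9 ang -50
dot [0.573, 0.3413, 0.129] area 53.5 ang -13
 rot [0.001, -0.0, -0.615] cm [21.78, -10.26, -5.97]
```

Call:
arm_command(
  motion=[
    [0, 0, -0.61, 21.8, -10.3, -6, 0.5],
    [0, 0, -0.61, 21.8, -10.3, -6, 0.5],
    [0, 0, -0.61, 21.8, -10.3, -6, 0.5],
    [0, 0, -0.61, 21.8, -10.3, -6, 0.5],
    [0, 0, -0.61, 21.8, -10.3, -6, 0.5],
    [0, 0, -0.61, 21.8, -10.3, -6, 0.5],
    [0, 0, -0.61, 21.8, -10.3, -6, 0.5],
  ],
)

```text
clock: 5.85
tool_pos: [0.5718, 0.1812, 0.1997]
eef_rot: [-0.0, 0.784, 0.621, -0.0]
contact_force: [-0.1, 0.6, 0.6]
width: 0.0427
```

```bash
python3 - <<'E'
from h import *
stat()
im,R,p=snap("wrist","c1");np.savez("c1.npz",im=im,R=R,p=p)
d,_=meas([.572,.182],R,p,im,save="c1r")
plan(p,R,[d[0],d[1],.098],np.radians(77))
E
```

```text
t 5.85 p [0.5718, 0.1812, 0.1997] yaw 1.341 tilt [-0.001, -0.0] F [-0.1, 0.6, 0.6] T [0.03, 0.07, -0.0] w 0.0427 j [0.31, 0.37, 0.17, 1.37, -0.0, 0.54]
dot [0.573, 0.1812, 0.129] area 53.9 ang -14
 rot [-0.001, 0.001, -0.003] cm [0.03, 0.12, 10.17]
```

View pics/c1r.png

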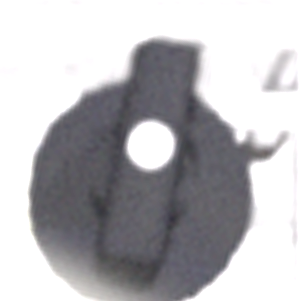

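Call:
arm_command(
  motion=[
    [0, 0, 0, 0, 0.1, 5, 0.5],
    [0, 0, 0, 0, 0.1, 8, 0.5],
    [0, 0, 0, 0, 0.1, 10.1, 0.5],
    [0, 0, 0, 0, 0.1, 10.1, 0.5],
    [0, 0, 0, 0, 0.1, 10.1, 0],
    [0, 0, 0, 0, 0.1, 10.1, 0],
    [0, 0, 0, 0, 0.1, 10.1, 0],
    [0, 0, 0, 0, 0.1, 10.1, 0],
  ],
)

```text
clock: 6.9
tool_pos: [0.5735, 0.182, 0.0993]
eef_rot: [0.0, 0.783, 0.621, 0.0]
contact_force: [-1.0, 1.1, 1.3]
width: -0.0002
```

```bash
python3 - <<'E'
from h import *
stat()
E
```

```text
t 6.9 p [0.5735, 0.182, 0.0993] yaw 1.341 tilt [0.001, 0.0] F [-1.0, 1.1, 1.3] T [-0.04, -0.02, 0.04] w -0.0002 j [0.31, 0.42, -0.02, 1.14, -0.0, 0.54]
```

```bash
python3 - <<'E'
from h import *
im,R,p=snap("wrist","c2")
cv2.imwrite("pics/c2b.png",cv2.resize(np.clip(im*1.6,0,255).astype(np.uint8)[60:],(800,506),interpolation=cv2.INTER_CUBIC)[:,:,::-1])
E
```

```text
(no output)
```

View pics/c2b.png

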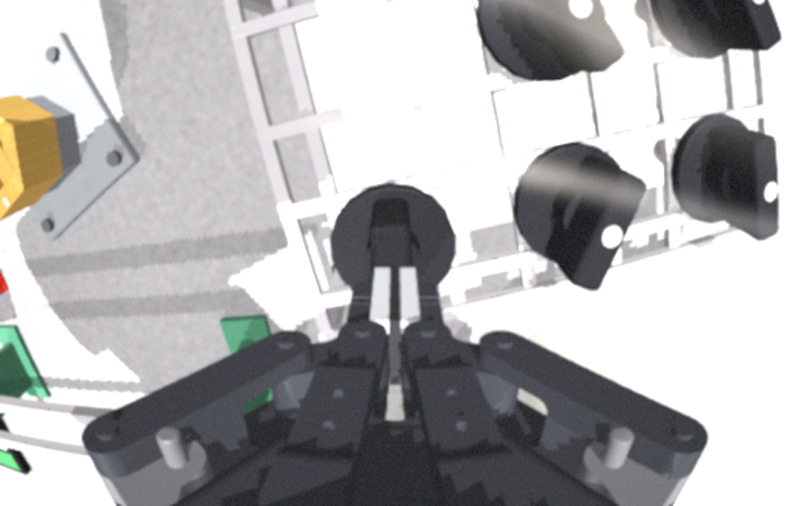

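Call:
arm_command(
  motion=[
    [0, 0, 0, 0, 0, -3, 0],
    [0, 0, 0, 0, 0, -6, 0],
    [0, 0, 0, 0, 0, -9, 0],
    [0, 0, 0, 0, 0, -10, 0],
    [0, 0, 0, 0, 0, -10, 0],
  ],
)

```text
clock: 7.58
tool_pos: [0.5735, 0.182, 0.1988]
eef_rot: [0.0, 0.783, 0.621, 0.0]
contact_force: [-0.6, 0.1, -0.7]
width: 0.0002
```

```bash
python3 - <<'E'
from h import *
stat()
im,R,p=snap("wrist","c3")
a=cv2.resize(np.clip(im*1.6,0,255).astype(np.uint8)[120:340,130:380],(500,440),interpolation=cv2.INTER_CUBIC)
s=camera("side");boxes("side","screw_a_wing")
q=cv2.resize(s[160:300,210:340],(300,323),interpolation=cv2.INTER_CUBIC);b=np.zeros((440,300,3),np.uint8);b[:323]=q
cv2.imwrite("pics/c3b.png",np.hstack([a,b])[:,:,::-1])
E
```

```text
t 7.58 p [0.5735, 0.182, 0.1988] yaw 1.341 tilt [0.0, 0.0] F [-0.6, 0.1, -0.7] T [0.05, -0.02, 0.01] w 0.0002 j [0.31, 0.37, 0.17, 1.37, -0.0, 0.54]
side screw_a_wing [([0.488, 0.272, 0.108], 0.79), ([0.379, 0.218, 0.061], 0.78), ([0.381, 0.13, 0.062], 0.65)]
```

View pics/c3b.png

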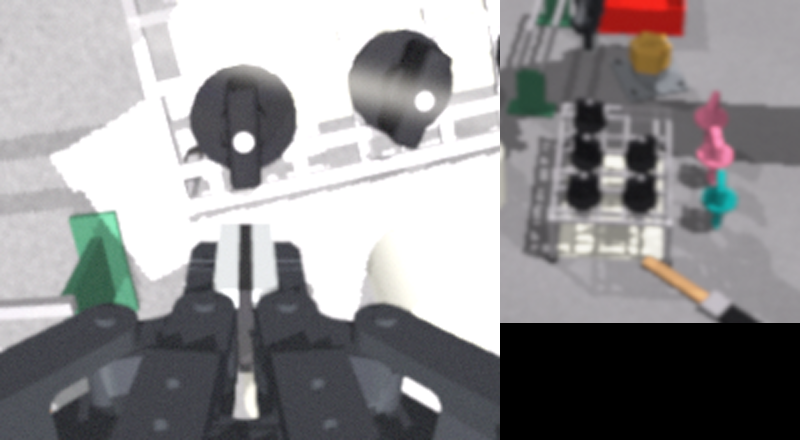

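```bash
python3 - <<'E'
from h import *
s,R,p=pose()
im=cv2.imread("pics/c3.png")[:,:,::-1].copy()
d,_=meas([.573,.181],R,p,im)
print("in tool",np.round(R.T@(d-p)*1000,1))
p2=np.array([.5735,.182,.0993])
im2=cv2.imread("pics/c2.png")[:,:,::-1].copy()
# collar centre in c2: 800-wide view px (393,243) crop offset 60 rows
uv=np.array([[393*.64,243*.64+60],[393*.64,184*.64+60],[391*.64,200*.64+60],[391*.64,267*.64+60]])
for q,z in zip(uv,[.093,.093,.129,.129]): h=hit(q,R,p2,z)[0];print(z,np.round(R.T@(h-p2)*1000,1))
# predicted pixels of TCP, grasp point
for z in [0,-.0193,-.03]: print(z,proj(p2+R@np.array([0,0,z]),R,p2)/.64-[0,60/.64])
E
```

```text
dot [0.5716, 0.181, 0.129] area 52.0 ang -7
in tool [-0.9 -0.8 68.5]
0.093 [ 0.2 -3.1  6.3]
0.093 [  0.2 -28.3   6.4]
0.129 [ -0.3 -32.3 -29.6]
0.129 [ -0.4  -8.7 -29.7]
0 [[392.51013423 255.95614704]]
-0.0193 [[392.27027374 276.82545177]]
-0.03 [[392.11574471 290.34244728]]
```

Call:
arm_command(
  motion=[
    [0, 0, 0, -0.1, 0, 0, 0.5],
    [0, 0, 0, -0.1, 0, 5, 0.5],
    [0, 0, 0, -0.1, 0, 8, 0.5],
    [0, 0, 0, -0.1, 0, 10.0, 0.5],
    [0, 0, 0, -0.1, 0, 10.0, 0.5],
  ],
)

```text
clock: 8.35
tool_pos: [0.5717, 0.1804, 0.097]
eef_rot: [-0.001, 0.784, 0.621, -0.002]
contact_force: [-0.0, -0.5, -0.2]
width: 0.0426
```

```bash
python3 - <<'E'
from h import *
stat()
s,R,p=pose();im=camera("wrist");cv2.imwrite("pics/c4.png",im[:,:,::-1])
sc=1.5
a=cv2.resize(np.clip(im*1.6,0,255).astype(np.uint8),None,fx=sc,fy=sc,interpolation=cv2.INTER_CUBIC)
for z,col in [(0,(255,0,0)),(-.01,(255,255,0)),(-.02,(0,255,0)),(-.03,(0,255,255))]:
  for x in [-.0215,.0215]:
    for y in [-.011,.011]:
        u=proj(p+R@np.array([x,y,z]),R,p)[0]*sc;cv2.circle(a,tuple(int(v) for v in u),3,col,-1)
cv2.imwrite("pics/c4b.png",a[:,:,::-1])
E
```

```text
t 8.35 p [0.5717, 0.1804, 0.097] yaw 1.341 tilt [-0.004, -0.001] F [-0.0, -0.5, -0.2] T [-0.04, 0.03, -0.04] w 0.0426 j [0.31, 0.42, -0.02, 1.14, -0.0, 0.54]
```

View pics/c4b.png

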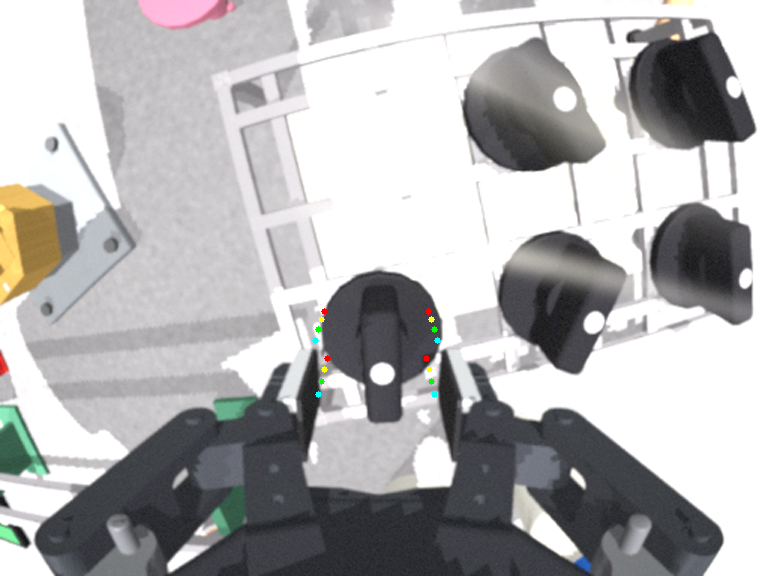

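Call:
arm_command(
  motion=[
    [0, 0, 0, 0, 0, 0.7, 0.5],
    [0, 0, 0, 0, 0, 1.4, 0.5],
    [0, 0, 0, 0, 0, 2.0, 0.5],
    [0, 0, 0, 0, 0, 2.0, 0.5],
  ],
)

```text
clock: 8.9
tool_pos: [0.5728, 0.1808, 0.0784]
eef_rot: [-0.0, 0.784, 0.621, -0.0]
contact_force: [-0.8, -0.6, -0.4]
width: 0.0427
```

Call:
arm_command(
  motion=[
    [0, 0, 0, 0, 0, 0, 0],
    [0, 0, 0, 0, 0, 0, 0],
    [0, 0, 0, 0, 0, 0, 0],
    [0, 0, 0, 0, 0, 0, 0],
    [0, 0, 0, 0, 0, 0, 0],
  ],
)

```text
clock: 9.52
tool_pos: [0.5734, 0.181, 0.0793]
eef_rot: [0.0, 0.784, 0.621, 0.0]
contact_force: [0.1, -0.5, 4.8]
width: 0.0127
```

```bash
python3 - <<'E'
from h import *
stat()
im=camera("wrist");cv2.imwrite("pics/c5.png",im[:,:,::-1])
E
```

```text
t 9.53 p [0.5734, 0.181, 0.0793] yaw 1.341 tilt [0.001, 0.0] F [0.1, -0.5, 4.8] T [-0.1, 0.03, 0.02] w 0.0127 j [0.31, 0.43, -0.05, 1.09, -0.0, 0.54]
```

```bash
cat >> h.py <<'E'
def held(im,dz=.0497):
    "dot of the held screw in tool frame (mm), wing top dz behind TCP"
    R=Rd(0);p=np.zeros(3);uv0=proj(R@np.array([0,0,-dz]),R,p)[0]
    m=(im.min(2)>130).astype(np.uint8);N,L,S,C=cv2.connectedComponentsWithStats(m)
    for i in range(1,N):
        if 10<S[i,4]<250 and np.linalg.norm(C[i]-uv0)<45 and max(S[i,2:4])<20:
            h=hit(C[i],R,p,dz)[0]; print("held px",C[i].round(1),S[i,4],"tool mm",np.round((R.T@h)*1000-B*1000,2))
    print("exp px",uv0.round(1))
E
python3 - <<'E'
from h import *
im=cv2.imread("pics/c5.png")[:,:,::-1].copy();held(im)
u=np.array([252,210]);cv2.imwrite("pics/c5b.png",cv2.resize(np.clip(im[150:330,160:350]*1.6,0,255).astype(np.uint8),None,fx=3,fy=3)[:,:,::-1])
E
```

```text
held px [252.5 263.8] 190 tool mm [  0.12  -0.47 -49.7 ]
exp px [250.7 264.7]
```

View pics/c5b.png

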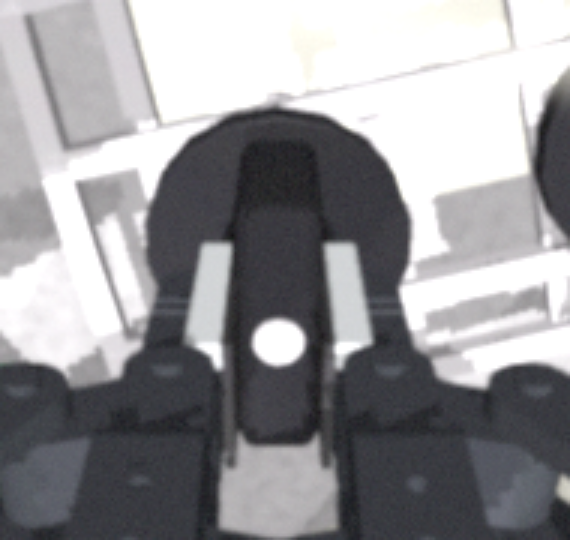

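Call:
arm_command(
  motion=[
    [0, 0, 0, 0, 0, -2, 0],
    [0, 0, 0, 0, 0, -6, 0],
    [0, 0, 0, 0, 0, -10, 0],
    [0, 0, 0, 0, 0, -10, 0],
    [0, 0, -0.565, -24.1, -4.0, -10, 0],
    [0, 0, -0.565, -24.1, -4.0, -10, 0],
    [0, 0, -0.565, -24.1, -4.0, -10, 0],
    [0, 0, -0.565, -24.1, -4.0, -10, 0],
    [0, 0, -0.565, -24.1, -4.0, -10, 0],
    [0, 0, -0.565, -24.1, -4.0, -10, 0],
    [0, 0, -0.565, -24.1, -4.0, -10, 0],
  ],
)

```text
clock: 10.95
tool_pos: [0.4795, -0.0437, 0.1783]
eef_rot: [-0.0, 0.579, 0.816, -0.0]
contact_force: [0.1, 0.2, -1.0]
width: 0.0127
```

```bash
python3 - <<'E'
from h import *
stat()
for i in range(3):
    im,R,p=snap("wrist","c6");stat()
held(im)
np.savez("c6.npz",im=im,R=R,p=p)
plan(p,R,[.4792,-.0447,.079],SY)
E
```

```text
t 10.95 p [0.4795, -0.0437, 0.1783] yaw 1.907 tilt [-0.001, 0.0] F [0.1, 0.2, -1.0] T [0.02, -0.01, 0.06] w 0.0127 j [-0.09, 0.17, -0.16, 1.24, 0.0, -0.43]
t 11.0 p [0.4795, -0.0436, 0.1784] yaw 1.908 tilt [-0.001, 0.0] F [-0.2, -0.2, -1.0] T [0.0, 0.0, -0.02] w 0.0125 j [-0.09, 0.17, -0.16, 1.24, 0.0, -0.43]
t 11.05 p [0.4796, -0.0436, 0.1785] yaw 1.908 tilt [-0.001, 0.0] F [0.0, 0.1, -0.7] T [0.03, -0.02, -0.01] w 0.0126 j [-0.09, 0.17, -0.16, 1.24, 0.0, -0.43]
t 11.1 p [0.4795, -0.0436, 0.1786] yaw 1.908 tilt [-0.001, 0.0] F [0.2, -0.1, -2.6] T [-0.02, 0.02, 0.01] w 0.0126 j [-0.09, 0.17, -0.16, 1.24, 0.0, -0.43]
held px [252.4 263.6] 138 tool mm [ -0.21  -0.19 -49.7 ]
held px [230.6 266.8] 19 tool mm [-10.67   1.71 -49.7 ]
held px [274.4 266.8] 20 tool mm [ 10.38   1.71 -49.7 ]
exp px [251.4 264.1]
 rot [-0.001, -0.0, 0.002] cm [-0.1, -0.07, 9.95]
```

Call:
arm_command(
  motion=[
    [0, 0, 0, -0.1, -0.08, 2, 0],
    [0, 0, 0, -0.1, -0.08, 5, 0],
    [0, 0, 0, -0.1, -0.08, 5.5, 0],
    [0, 0, 0, -0.1, -0.08, 6, 0],
    [0, 0, 0, -0.1, -0.08, 6.5, 0],
    [0, 0, 0, -0.1, -0.08, 7, 0],
    [0, 0, 0, -0.1, -0.08, 7.5, 0],
    [0, 0, 0, -0.1, -0.08, 8, 0],
  ],
)

```text
clock: 12.1
tool_pos: [0.4789, -0.0459, 0.0987]
eef_rot: [0.0, 0.579, 0.815, -0.0]
contact_force: [-0.1, -0.3, -0.8]
width: 0.0124
```

```bash
python3 - <<'E'
from h import *
stat()
im,R,p=snap();stat()
E
```

```text
t 12.1 p [0.4789, -0.0459, 0.0987] yaw 1.906 tilt [0.0, -0.0] F [-0.1, -0.3, -0.8] T [-0.0, 0.04, 0.05] w 0.0124 j [-0.1, 0.22, -0.31, 1.04, -0.0, -0.43]
t 12.15 p [0.4786, -0.0458, 0.0981] yaw 1.906 tilt [-0.001, 0.0] F [0.0, 0.0, -1.6] T [0.1, -0.1, -0.02] w 0.0123 j [-0.1, 0.22, -0.31, 1.04, -0.0, -0.43]
```

Call:
arm_command(
  motion=[
    [0, 0, 0, 0.06, 0.03, 0.5, 0],
    [0, 0, 0, 0.07, 0.03, 1.0, 0],
    [0, 0, 0, 0.07, 0.03, 1.5, 0],
    [0, 0, 0, 0.07, 0.03, 1.8, 0],
    [0, 0, 0, 0.07, 0.03, 2.1, 0],
    [0, 0, 0, 0.07, 0.03, 2.2, 0],
  ],
)

```text
clock: 12.9
tool_pos: [0.4788, -0.0451, 0.0767]
eef_rot: [-0.0, 0.579, 0.815, -0.0]
contact_force: [0.6, -0.0, -1.1]
width: 0.0125
```

```bash
python3 - <<'E'
from h import *
stat()
im,R,p=snap();stat()
E
```

```text
t 12.9 p [0.4788, -0.0451, 0.0767] yaw 1.906 tilt [-0.0, -0.0] F [0.6, -0.0, -1.1] T [0.05, -0.03, 0.0] w 0.0125 j [-0.09, 0.24, -0.34, 0.99, -0.0, -0.43]
t 12.95 p [0.4788, -0.0451, 0.0767] yaw 1.906 tilt [-0.0, -0.0] F [0.3, 0.3, -0.6] T [0.04, -0.01, -0.01] w 0.0126 j [-0.09, 0.24, -0.34, 0.99, -0.0, -0.43]
```

Call:
arm_command(
  motion=[
    [0, 0, 0, 0, 0, 0.05, 0],
    [0, 0, 0, 0, 0, 0.1, 0],
    [0, 0, 0, 0, 0, 0.12, 0],
  ],
)

```text
clock: 13.32
tool_pos: [0.4789, -0.0451, 0.0758]
eef_rot: [0.0, 0.579, 0.815, -0.0]
contact_force: [1.1, 0.4, -1.2]
width: 0.0125
```

```bash
python3 - <<'E'
from h import *
stat()
E
```

```text
t 13.32 p [0.4789, -0.0451, 0.0758] yaw 1.906 tilt [0.0, -0.0] F [1.1, 0.4, -1.2] T [-0.01, 0.02, 0.0] w 0.0125 j [-0.09, 0.24, -0.35, 0.98, -0.0, -0.43]
```

Call:
arm_command(
  motion=[
    [0, 0, 0.06, 0, 0, 0.03, 0],
    [0, 0, 0.12, 0, 0, 0.06, 0],
    [0, 0, 0.18, 0, 0, 0.1, 0],
    [0, 0, 0.24, 0, 0, 0.13, 0],
    [0, 0, 0.3, 0, 0, 0.16, 0],
    [0, 0, 0.35, 0, 0, 0.19, 0],
  ],
)

```text
clock: 14.08
tool_pos: [0.4798, -0.0455, 0.0747]
eef_rot: [0.001, 0.713, 0.701, 0.0]
contact_force: [-0.1, -0.3, 5.5]
width: 0.0131
```

```bash
python3 - <<'E'
from h import *
stat()
E
```

```text
t 14.07 p [0.4798, -0.0455, 0.0747] yaw 1.554 tilt [0.002, -0.001] F [-0.1, -0.3, 5.5] T [-0.19, 0.08, 0.03] w 0.0131 j [-0.09, 0.24, -0.35, 0.98, -0.0, -0.08]
```

Call:
arm_command(
  motion=[
    [0, 0, 0.06, 0, 0, 0.03, 0],
    [0, 0, 0.12, 0, 0, 0.06, 0],
    [0, 0, 0.18, 0, 0, 0.1, 0],
    [0, 0, 0.24, 0, 0, 0.13, 0],
    [0, 0, 0.3, 0, 0, 0.16, 0],
    [0, 0, 0.36, 0, 0, 0.19, 0],
    [0, 0, 0.42, 0, 0, 0.22, 0],
    [0, 0, 0.45, 0, 0, 0.24, 0],
  ],
)

```text
clock: 15.08
tool_pos: [0.4803, -0.0452, 0.0735]
eef_rot: [0.001, 0.85, 0.526, 0.001]
contact_force: [-3.5, -1.4, 20.3]
width: 0.0129
```

```bash
python3 - <<'E'
from h import *
stat()
E
```

```text
t 15.07 p [0.4803, -0.0452, 0.0735] yaw 1.108 tilt [0.004, -0.001] F [-3.5, -1.4, 20.3] T [-0.26, 0.94, 2.63] w 0.0129 j [-0.09, 0.24, -0.35, 0.97, -0.0, 0.37]
```

Call:
arm_command(
  motion=[
    [0, 0, -0.08, 0, 0, -0.1, 0],
    [0, 0, -0.16, 0, 0, -0.14, 0],
    [0, 0, -0.24, 0, 0, -0.18, 0],
    [0, 0, -0.32, 0, 0, -0.22, 0],
    [0, 0, -0.4, 0, 0, -0.26, 0],
    [0, 0, -0.48, 0, 0, -0.3, 0],
    [0, 0, -0.56, 0, 0, -0.34, 0],
    [0, 0, -0.64, 0, 0, -0.38, 0],
    [0, 0, -0.72, 0, 0, -0.42, 0],
    [0, 0, -0.8, 0, 0, -0.45, 0],
    [0, 0, -0.8, 0, 0, -0.5, 0],
    [0, 0, -0.8, 0, 0, -0.5, 0],
  ],
)

```text
clock: 16.58
tool_pos: [0.479, -0.0451, 0.0765]
eef_rot: [0.0, 0.58, 0.815, -0.0]
contact_force: [-0.1, 0.3, -1.0]
width: 0.0126
```

```bash
python3 - <<'E'
from h import *
stat()
im,R,p=snap("wrist","c7");held(im);stat()
E
```

```text
t 16.57 p [0.479, -0.0451, 0.0765] yaw 1.904 tilt [0.0, -0.0] F [-0.1, 0.3, -1.0] T [-0.03, 0.01, -0.02] w 0.0126 j [-0.09, 0.24, -0.34, 0.98, -0.0, -0.43]
held px [252.2 263.6] 166 tool mm [ -0.31  -0.18 -49.7 ]
held px [229.9 266.3] 33 tool mm [-11.    1.4 -49.7]
held px [274.4 266.4] 35 tool mm [ 10.39   1.47 -49.7 ]
exp px [251.3 264.1]
t 16.62 p [0.4789, -0.0451, 0.0764] yaw 1.905 tilt [0.0, -0.0] F [0.6, -0.1, -0.9] T [0.0, 0.06, -0.02] w 0.0128 j [-0.09, 0.24, -0.34, 0.98, -0.0, -0.43]
```

Call:
arm_command(
  motion=[
    [0, 0, 0, 0, 0, -1, 0],
    [0, 0, 0, 0, 0, -2, 0],
    [0, 0, 0, 0, 0, -4, 0],
    [0, 0, 0, 0, 0, -6, 0],
    [0, 0, 0, 0, 0, -8, 0],
    [0, 0, 0, 0, 0, -11.5, 0],
    [0, 0, 0, 0, 0, -11.5, 0],
  ],
)

```text
clock: 17.5
tool_pos: [0.4805, -0.0452, 0.1944]
eef_rot: [0.002, 0.579, 0.815, 0.001]
contact_force: [0.5, 0.0, -1.3]
width: 0.0131
```

```bash
python3 - <<'E'
from h import *
stat()
camera("scene");camera("side")
im,R,p=snap("wrist","t1");np.savez("t1.npz",im=im,R=R,p=p)
boxes("wrist","tray","rail_top");boxes("scene","tray");boxes("side","tray")
plan(p,R,[.49,-.295,.19],1.3)
cv2.imwrite("pics/t1b.png",cv2.resize(im,(700,525),interpolation=cv2.INTER_CUBIC)[:,:,::-1])
E
```

```text
t 17.5 p [0.4805, -0.0452, 0.1944] yaw 1.906 tilt [0.005, -0.001] F [0.5, 0.0, -1.3] T [0.04, 0.03, -0.02] w 0.0131 j [-0.09, 0.16, -0.13, 1.28, -0.0, -0.43]
wrist tray [([0.503, -0.273, 0.006], 0.57)]
wrist rail_top [([0.646, -0.191, 0.069], 0.58)]
scene tray [([0.493, -0.284, 0.02], 0.56)]
side tray [([0.509, -0.277, 0.02], 0.91)]
 rot [0.001, 0.0, 0.606] cm [-23.97, -7.18, 0.18]
```

View pics/t1b.png

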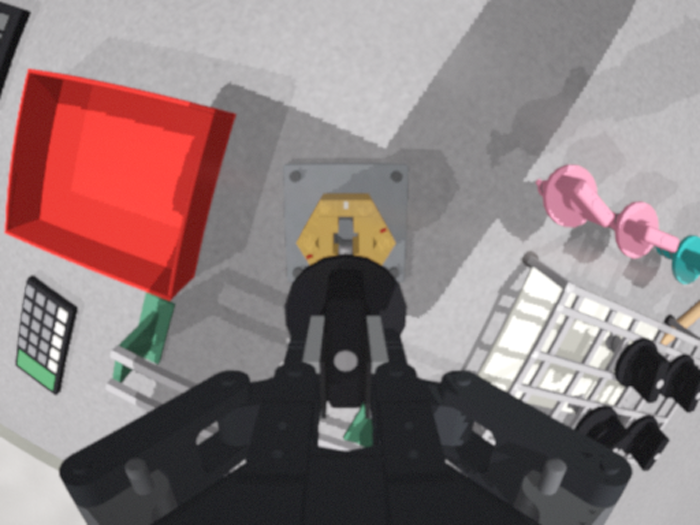

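```bash
cat >> h.py <<'E'
def tray(c="side"):
    "rough tray centre from red mask hull of a fixed camera, rim plane .05"
    im=camera(c).astype(int);m=((im[...,0]>110)&(im[...,1]<70)&(im[...,2]<70)).astype(np.uint8)
    N,L,S,C=cv2.connectedComponentsWithStats(m);i=1+np.argmax(S[1:,4])
    P=camera_params(c);K=np.array(P["K"]);T=np.array(P["cam_to_world"])
    v,u=np.nonzero(L==i);h=cv2.convexHull(np.stack([u,v],1).astype(np.int32));q=cv2.minAreaRect(h)[0]
    for z in [.03]:
        d=T[:3,:3]@np.linalg.inv(K)@[*q,1];print(c,"tray",np.round(T[:3,3]+d*(z-T[2,3])/d[2],3),S[i,4])
E
python3 - <<'E'
from h import *
d=np.load("t1.npz");R,p=d["R"],d["p"]
c=hit(np.array([[30,70],[235,112],[172,300],[8,233]])*512/700,R,p,.062);print(c.round(3),c.mean(0))
tray("side");tray("scene")
E
```

```text
[[ 0.418 -0.37   0.062]
 [ 0.413 -0.155  0.062]
 [ 0.578 -0.168  0.062]
 [ 0.579 -0.367  0.062]] [ 0.49725656 -0.26471012  0.062     ]
side tray [ 0.501 -0.27   0.03 ] 1085
scene tray [ 0.48 -0.3   0.03] 1094
```

Call:
arm_command(
  motion=[
    [0, 0, 0, -24.6, -6.7, 0, 0],
    [0, 0, 0, -24.6, -6.7, 0, 0],
    [0, 0, 0, -24.6, -6.7, 0, 0],
    [0, 0, 0, -24.6, -6.7, 0, 0],
    [0, 0, 0, -24.6, -6.7, 4, 0],
    [0, 0, 0, -24.6, -6.7, 8, 0],
    [0, 0, 0, -24.6, -6.7, 12, 0],
    [0, 0, 0, -24.6, -6.7, 13, 0],
    [0, 0, 0, -24.6, -6.7, 13, 0],
    [0, 0, 0, -24.6, -6.7, 13, 0.5],
    [0, 0, 0, -24.6, -6.7, 13, 0.5],
    [0, 0, 0, -24.6, -6.7, 13, 0.5],
  ],
)

```text
clock: 19.45
tool_pos: [0.497, -0.2997, 0.0624]
eef_rot: [0.001, 0.579, 0.815, 0.0]
contact_force: [-1.2, 0.2, -0.3]
width: 0.0427
```

```bash
python3 - <<'E'
from h import *
stat()
E
```

```text
t 19.45 p [0.497, -0.2997, 0.0624] yaw 1.906 tilt [0.001, -0.001] F [-1.2, 0.2, -0.3] T [0.02, -0.01, -0.01] w 0.0427 j [-0.54, 0.41, -0.13, 1.03, -0.0, -0.88]
```

Call:
arm_command(
  motion=[
    [0, 0, 0, 0, 0, -3, 0.5],
    [0, 0, 0, 0, 0, -6, 0.5],
    [0, 0, 0, 0, 0, -10, 0.5],
    [0, 0, 0, 0, 0, -13, 0.5],
    [0, 0, 0, 0, 0, -13, 0.5],
  ],
)

```text
clock: 20.08
tool_pos: [0.4978, -0.3001, 0.1943]
eef_rot: [0.003, 0.579, 0.815, 0.0]
contact_force: [0.4, -0.5, 0.3]
width: 0.043
```

```bash
python3 - <<'E'
from h import *
stat()
im,R,p=snap("wrist","t2")
tray()
plan(p,R,[.572,.2615,.2],np.radians(90-26),"D")
print(hit([[240,200]],R,p,.06))
E
```

```text
t 20.07 p [0.4978, -0.3001, 0.1943] yaw 1.906 tilt [0.004, -0.003] F [0.4, -0.5, 0.3] T [0.0, -0.01, 0.02] w 0.043 j [-0.54, 0.33, 0.1, 1.34, -0.0, -0.88]
side tray [ 0.503 -0.273  0.03 ] 1213
D rot [0.005, 0.003, 0.789] cm [50.59, 25.49, -0.69]
[[ 0.53108952 -0.30312326  0.06      ]]
```

Call:
arm_command(
  motion=[
    [0, 0, 0.79, 50.6, 25.5, -0.6, 0.5],
    [0, 0, 0.79, 50.6, 25.5, -0.6, 0.5],
    [0, 0, 0.79, 50.6, 25.5, -0.6, 0.5],
    [0, 0, 0.79, 50.6, 25.5, -0.6, 0.5],
    [0, 0, 0.79, 50.6, 25.5, -0.6, 0.5],
    [0, 0, 0.79, 50.6, 25.5, -0.6, 0.5],
    [0, 0, 0.79, 50.6, 25.5, -0.6, 0.5],
    [0, 0, 0.79, 50.6, 25.5, -0.6, 0.5],
    [0, 0, 0.79, 50.6, 25.5, -0.6, 0.5],
    [0, 0, 0.79, 50.6, 25.5, -0.6, 0.5],
    [0, 0, 0.79, 50.6, 25.5, -0.6, 0.5],
    [0, 0, 0.79, 50.6, 25.5, -0.6, 0.5],
  ],
)

```text
clock: 21.68
tool_pos: [0.5705, 0.2611, 0.1968]
eef_rot: [0.0, 0.848, 0.529, -0.001]
contact_force: [-0.2, -0.4, 0.6]
width: 0.043
```

```bash
python3 - <<'E'
from h import *
stat()
im,R,p=snap("wrist","d1");np.savez("d1.npz",im=im,R=R,p=p)
d,a=meas([.572,.2615],R,p,im,save="d1r")
plan(p,R,[d[0],d[1],.080],np.radians(90-26))
E
```

```text
t 21.68 p [0.5705, 0.2611, 0.1968] yaw 1.115 tilt [-0.001, -0.001] F [-0.2, -0.4, 0.6] T [0.03, 0.05, 0.04] w 0.043 j [0.43, 0.42, 0.24, 1.4, -0.0, 0.88]
dot [0.5725, 0.2615, 0.129] area 53.5 ang -36
 rot [-0.001, 0.001, -0.002] cm [0.14, 0.16, 11.68]
```

```bash
cat >> h.py <<'E'
def wang(d,R,p,im,half=.045,n=451):
    c=d[:2];k=2*half/(n-1);g=rectify(im,R,p,c+(R@B)[:2],half,n,.129).max(2)
    m=(g<75).astype(np.uint8)
    t=np.linspace(0,6.283,90);q=np.stack([d[0]+.0278*np.cos(t),d[1]+.0278*np.sin(t),0*t+.093],1)+R@B
    uv=proj(q,R,p);w=hit(uv,R,p,.129)-np.r_[c,0]-R@B
    pts=np.stack([(half-w[:,1])/k,(half-w[:,0])/k],1).astype(np.int32)
    cv2.fillPoly(m,[pts],0)
    m=cv2.morphologyEx(m,cv2.MORPH_OPEN,np.ones((9,9),np.uint8))
    i=np.indices(m.shape);m[np.hypot(i[0]-n//2,i[1]-n//2)*k>.03]=0
    N,L,S,C=cv2.connectedComponentsWithStats(m)
    for j in range(1,N):
        if S[j,4]*k*k*1e6>25: u=C[j];print("wing ang",round(np.degrees(np.arctan2(half-u[0]*k,half-u[1]*k)),1),"r",round(np.hypot(half-u[0]*k,half-u[1]*k)*1e3,1),"A",round(S[j,4]*k*k*1e6))
E
python3 - <<'E'
from h import *
for f,c in [("c1",[.572,.182]),("d1",[.572,.2615])]:
    d=np.load(f+".npz");im,R,p=d["im"],d["R"],d["p"];x,_=meas(c,R,p,im);wang(x,R,p,im)
d=np.load("w1.npz");im,R,p=d["im"],d["R"],d["p"]
for c in [[.492,.262],[.494,.342],[.572,.183],[.572,.263],[.573,.341]]: x,_=meas(c,R,p,im);wang(x,R,p,im)
E
```

```text
dot [0.5728, 0.1813, 0.129] area 53.8 ang -14
wing ang -10.9 r 17.4 A 78
dot [0.5725, 0.2615, 0.129] area 53.5 ang -36
wing ang -30.3 r 17.5 A 78
dot [0.4926, 0.2615, 0.129] area 58.1 ang 49
dot [0.4932, 0.3415, 0.129] area 51.7 ang -4
dot [0.5729, 0.1813, 0.129] area 55.2 ang 25
wing ang -7.0 r 15.2 A 103
dot [0.5726, 0.2615, 0.129] area 52.0 ang -50
wing ang -36.1 r 17.0 A 76
dot [0.5732, 0.3413, 0.129] area 53.2 ang -13
wing ang -0.5 r 14.6 A 112
```

Call:
arm_command(
  motion=[
    [0, 0, 0.07, 0.14, 0.16, 5, 0.5],
    [0, 0, 0.07, 0.14, 0.16, 9, 0.5],
    [0, 0, 0.07, 0.14, 0.16, 11, 0.5],
    [0, 0, 0.07, 0.14, 0.16, 11.6, 0.5],
    [0, 0, 0.07, 0.14, 0.16, 11.6, 0.5],
    [0, 0, 0.07, 0.14, 0.16, 11.6, 0],
    [0, 0, 0.07, 0.14, 0.16, 11.6, 0],
    [0, 0, 0.07, 0.14, 0.16, 11.6, 0],
    [0, 0, 0.07, 0.14, 0.16, 11.6, 0],
    [0, 0, 0.07, 0.14, 0.16, 11.6, 0],
  ],
)

```text
clock: 22.98
tool_pos: [0.5736, 0.2631, 0.0826]
eef_rot: [0.0, 0.866, 0.5, 0.001]
contact_force: [0.1, -0.7, 7.0]
width: 0.0127
```

```bash
python3 - <<'E'
from h import *
stat()
im,R,p=snap("wrist","d2");held(im,.129-p[2])
plan(p,R,[.479,-.0449,.185],SY)
E
```

```text
t 22.98 p [0.5736, 0.2631, 0.0826] yaw 1.046 tilt [0.002, 0.0] F [0.1, -0.7, 7.0] T [-0.21, 0.11, -0.04] w 0.0127 j [0.43, 0.47, 0.03, 1.13, -0.0, 0.95]
held px [252.4 260.6] 202 tool mm [  0.15  -0.58 -46.43]
exp px [250.7 261.7]
 rot [0.002, -0.001, -0.86] cm [-31.38, 7.26, -10.27]
```

Call:
arm_command(
  motion=[
    [0, 0, 0, 0, 0, -2, 0],
    [0, 0, 0, 0, 0, -6, 0],
    [0, 0, 0, 0, 0, -10.3, 0],
    [0, 0, 0, 0, 0, -10.3, 0],
    [0, 0, -0.86, -31.4, 7.3, -10.3, 0],
    [0, 0, -0.86, -31.4, 7.3, -10.3, 0],
    [0, 0, -0.86, -31.4, 7.3, -10.3, 0],
    [0, 0, -0.86, -31.4, 7.3, -10.3, 0],
    [0, 0, -0.86, -31.4, 7.3, -10.3, 0],
    [0, 0, -0.86, -31.4, 7.3, -10.3, 0],
    [0, 0, -0.86, -31.4, 7.3, -10.3, 0],
    [0, 0, -0.86, -31.4, 7.3, -10.3, 0],
  ],
)

```text
clock: 24.52
tool_pos: [0.4791, -0.0446, 0.1841]
eef_rot: [-0.0, 0.579, 0.815, 0.0]
contact_force: [-0.8, 0.8, -1.1]
width: 0.0125
```

Call:
arm_command(
  motion=[
    [0, 0, 0, 0, 0, 2, 0],
    [0, 0, 0, 0, 0, 4, 0],
    [0, 0, 0, 0, 0, 4, 0],
    [0, 0, 0, 0, 0, 4, 0],
  ],
)

```text
clock: 25.02
tool_pos: [0.4794, -0.0447, 0.1449]
eef_rot: [0.0, 0.579, 0.815, 0.0]
contact_force: [-0.2, 0.6, -0.6]
width: 0.0125
```

```bash
python3 - <<'E'
from h import *
stat()
im,R,p=snap("wrist","d3");stat();s,R,p=pose();held(im,.0475)
plan(p,R,[.4792,-.0447,.079],SY)
E
```

```text
t 25.02 p [0.4794, -0.0447, 0.1449] yaw 1.907 tilt [0.0, -0.0] F [-0.2, 0.6, -0.6] T [-0.04, 0.02, 0.01] w 0.0125 j [-0.09, 0.19, -0.22, 1.16, -0.0, -0.43]
t 25.07 p [0.4795, -0.0449, 0.1451] yaw 1.907 tilt [0.001, -0.0] F [0.1, 0.5, -1.2] T [-0.0, 0.07, -0.03] w 0.0127 j [-0.09, 0.19, -0.22, 1.16, 0.0, -0.43]
held px [252.3 260.5] 139 tool mm [ -0.24  -0.63 -47.5 ]
held px [230.5 266.5] 17 tool mm [-10.9    2.84 -47.5 ]
held px [273.9 267. ] 22 tool mm [ 10.33   3.18 -47.5 ]
exp px [251.4 261.8]
 rot [0.001, 0.0, 0.001] cm [0.03, -0.03, 6.61]
```

Call:
arm_command(
  motion=[
    [0, 0, 0, 0.02, -0.02, 1.5, 0],
    [0, 0, 0, 0.02, -0.02, 2.2, 0],
    [0, 0, 0, 0.02, -0.02, 2.9, 0],
    [0, 0, 0, 0.02, -0.02, 3.6, 0],
    [0, 0, 0, 0.02, -0.02, 4.3, 0],
    [0, 0, 0, 0.02, -0.02, 5, 0],
    [0, 0, 0, 0.02, -0.02, 5.6, 0],
    [0, 0, 0, 0.02, -0.02, 6.1, 0],
    [0, 0, 0, 0.02, -0.02, 6.5, 0],
    [0, 0, 0, 0.02, -0.02, 6.6, 0],
  ],
)

```text
clock: 26.32
tool_pos: [0.4786, -0.0452, 0.0784]
eef_rot: [-0.0, 0.579, 0.815, 0.0]
contact_force: [-1.0, 1.2, 3.8]
width: 0.0124
```

```bash
python3 - <<'E'
from h import *
stat()
E
```

```text
t 26.32 p [0.4786, -0.0452, 0.0784] yaw 1.906 tilt [0.0, 0.0] F [-1.0, 1.2, 3.8] T [0.32, 0.29, 0.02] w 0.0124 j [-0.09, 0.24, -0.34, 0.99, 0.0, -0.43]
```

Call:
arm_command(
  motion=[
    [0, 0, 0, 0, 0, 0.05, 0],
    [0, 0, 0, 0, 0, 0.1, 0],
    [0, 0, 0, 0, 0, 0.15, 0],
  ],
)

```text
clock: 26.7
tool_pos: [0.479, -0.0452, 0.0778]
eef_rot: [0.001, 0.579, 0.815, 0.0]
contact_force: [-2.2, 1.6, 11.9]
width: 0.0123
```

```bash
python3 - <<'E'
from h import *
stat()
E
```

```text
t 26.7 p [0.479, -0.0452, 0.0778] yaw 1.906 tilt [0.001, 0.0] F [-2.2, 1.6, 11.9] T [0.46, 0.84, 0.04] w 0.0123 j [-0.09, 0.24, -0.34, 0.99, 0.0, -0.43]
```

Call:
arm_command(
  motion=[
    [0, 0, 0.06, 0, 0, -0.1, 0],
    [0, 0, 0.12, 0, 0, -0.08, 0],
    [0, 0, 0.18, 0, 0, -0.05, 0],
    [0, 0, 0.24, 0, 0, -0.02, 0],
    [0, 0, 0.3, 0, 0, 0.01, 0],
    [0, 0, 0.36, 0, 0, 0.04, 0],
    [0, 0, 0.4, 0, 0, 0.06, 0],
  ],
)

```text
clock: 27.58
tool_pos: [0.4793, -0.045, 0.0769]
eef_rot: [0.0, 0.73, 0.683, 0.001]
contact_force: [-0.4, 2.7, 4.7]
width: 0.0126
```

```bash
python3 - <<'E'
from h import *
stat()
E
```

```text
t 27.57 p [0.4793, -0.045, 0.0769] yaw 1.505 tilt [0.002, 0.001] F [-0.4, 2.7, 4.7] T [0.68, 0.03, -0.0] w 0.0126 j [-0.09, 0.24, -0.34, 0.98, 0.0, -0.03]
```

Call:
arm_command(
  motion=[
    [0, 0, 0.06, 0, 0, 0.03, 0],
    [0, 0, 0.12, 0, 0, 0.06, 0],
    [0, 0, 0.18, 0, 0, 0.09, 0],
    [0, 0, 0.24, 0, 0, 0.13, 0],
    [0, 0, 0.3, 0, 0, 0.16, 0],
    [0, 0, 0.36, 0, 0, 0.19, 0],
    [0, 0, 0.4, 0, 0, 0.21, 0],
  ],
)

```text
clock: 28.45
tool_pos: [0.4793, -0.0452, 0.0746]
eef_rot: [0.0, 0.851, 0.525, 0.001]
contact_force: [1.8, 1.9, 2.0]
width: 0.0126
```

```bash
python3 - <<'E'
from h import *
stat()
E
```

```text
t 28.45 p [0.4793, -0.0452, 0.0746] yaw 1.104 tilt [0.001, 0.0] F [1.8, 1.9, 2.0] T [0.42, -0.18, 0.0] w 0.0126 j [-0.09, 0.24, -0.35, 0.98, 0.0, 0.37]
```

Call:
arm_command(
  motion=[
    [0, 0, 0.06, 0, 0, 0.03, 0],
    [0, 0, 0.12, 0, 0, 0.06, 0],
    [0, 0, 0.18, 0, 0, 0.09, 0],
    [0, 0, 0.24, 0, 0, 0.13, 0],
    [0, 0, 0.3, 0, 0, 0.16, 0],
    [0, 0, 0.36, 0, 0, 0.2, 0],
    [0, 0, 0.42, 0, 0, 0.24, 0],
    [0, 0, 0.43, 0, 0, 0.26, 0],
    [0, 0, 0.43, 0, 0, 0.26, 0],
  ],
)

```text
clock: 29.58
tool_pos: [0.4788, -0.0455, 0.0726]
eef_rot: [0.0, 0.943, 0.332, 0.0]
contact_force: [-3.8, 1.1, 10.8]
width: 0.0124
```

```bash
python3 - <<'E'
from h import *
stat()
E
```

```text
t 29.57 p [0.4788, -0.0455, 0.0726] yaw 0.676 tilt [0.001, -0.0] F [-3.8, 1.1, 10.8] T [0.31, 0.8, 0.11] w 0.0124 j [-0.09, 0.24, -0.35, 0.97, -0.0, 0.8]
```

Call:
arm_command(
  motion=[
    [0, 0, -0.12, 0, 0, -0.12, 0],
    [0, 0, -0.24, 0, 0, -0.18, 0],
    [0, 0, -0.36, 0, 0, -0.24, 0],
    [0, 0, -0.48, 0, 0, -0.31, 0],
    [0, 0, -0.6, 0, 0, -0.37, 0],
    [0, 0, -0.72, 0, 0, -0.44, 0],
    [0, 0, -0.84, 0, 0, -0.5, 0],
    [0, 0, -0.96, 0, 0, -0.56, 0],
    [0, 0, -1.08, 0, 0, -0.63, 0],
    [0, 0, -1.2, 0, 0, -0.69, 0],
    [0, 0, -1.23, 0, 0, -0.72, 0],
    [0, 0, -1.23, 0, 0, -0.74, 0],
  ],
)

```text
clock: 31.08
tool_pos: [0.4784, -0.0453, 0.0789]
eef_rot: [-0.0, 0.58, 0.815, -0.0]
contact_force: [-0.3, 1.0, -2.3]
width: 0.0125
```

```bash
python3 - <<'E'
from h import *
stat()
E
```

```text
t 31.07 p [0.4784, -0.0453, 0.0789] yaw 1.904 tilt [-0.0, -0.0] F [-0.3, 1.0, -2.3] T [0.3, 0.16, 0.01] w 0.0125 j [-0.09, 0.24, -0.34, 0.99, -0.0, -0.43]
```

Call:
arm_command(
  motion=[
    [0, 0, 0, 0, 0, -1, 0],
    [0, 0, 0, 0, 0, -2, 0],
    [0, 0, 0, 0, 0, -4, 0],
    [0, 0, 0, 0, 0, -6, 0],
    [0, 0, 0, 0, 0, -8, 0],
    [0, 0, 0, 0, 0, -12, 0],
    [0, 0, 0, 0, 0, -12, 0],
  ],
)

```text
clock: 31.95
tool_pos: [0.4804, -0.0456, 0.2024]
eef_rot: [0.003, 0.579, 0.815, 0.001]
contact_force: [-0.9, -0.6, -1.1]
width: 0.0124
```

```bash
python3 - <<'E'
from h import *
stat()
im,R,p=snap("wrist","d4");np.savez("d4.npz",im=im,R=R,p=p);held(im,.0475)
d=np.load("g1.npz")
o=[rectify(x["im"],x["R"],x["p"],[.655,-.06],.15,400,.095) for x in [np.load("w1.npz"),np.load("t1.npz")]]
cv2.imwrite("pics/r1.png",np.hstack(o)[:,:,::-1])
E
```

```text
t 31.95 p [0.4804, -0.0456, 0.2024] yaw 1.905 tilt [0.006, -0.001] F [-0.9, -0.6, -1.1] T [0.05, -0.01, -0.03] w 0.0124 j [-0.09, 0.16, -0.11, 1.29, -0.0, -0.43]
held px [252.2 260.5] 134 tool mm [ -0.31  -0.66 -47.5 ]
held px [230.5 266.5] 17 tool mm [-10.9    2.84 -47.5 ]
held px [273.8 267.2] 20 tool mm [ 10.28   3.24 -47.5 ]
exp px [251.4 261.8]
```

View pics/r1.png

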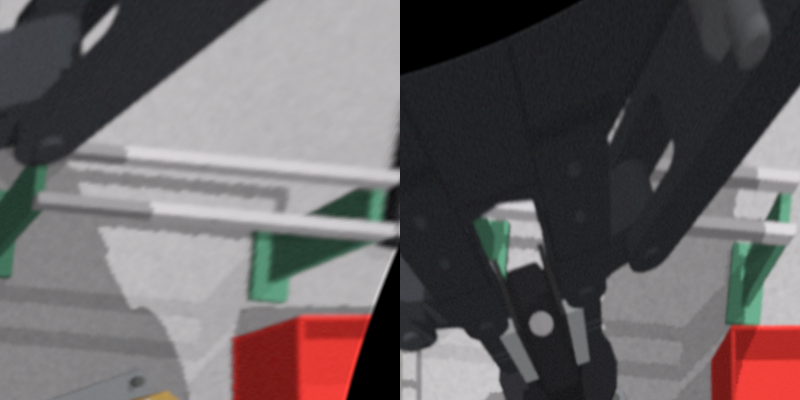

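Call:
arm_command(
  motion=[
    [0, 0, 1.98, -15.9, 13.1, 0, 0],
    [0, 0, 1.98, -15.9, 13.1, 0, 0],
    [0, 0, 1.98, -15.9, 13.1, 0, 0],
    [0, 0, 1.98, -15.9, 13.1, 0, 0],
    [0, 0, 1.98, -15.9, 13.1, 0, 0],
    [0, 0, 1.98, -15.9, 13.1, 0, 0],
    [0, 0, 1.98, -15.9, 13.1, 0, 0],
    [0, 0, 1.98, -15.9, 13.1, 0, 0],
    [0, 0, 1.98, -15.9, 13.1, 0, 0],
    [0, 0, 1.98, -15.9, 13.1, 0, 0],
    [0, 0, 1.98, -15.9, 13.1, 0, 0],
    [0, 0, 1.98, -15.9, 13.1, 0, 0],
  ],
)

```text
clock: 33.5
tool_pos: [0.6542, -0.1523, 0.198]
eef_rot: [-0.0, 0.999, -0.037, -0.001]
contact_force: [0.1, -0.8, -1.3]
width: 0.0122
```

```bash
python3 - <<'E'
from h import *
stat()
im,R,p=snap("wrist","r2");np.savez("r2.npz",im=im,R=R,p=p)
o=rectify(im,R,p,[.662,-.08],.15,600,.095)
cv2.imwrite("pics/r2b.png",o[:,:,::-1])
E
```

```text
t 33.5 p [0.6542, -0.1523, 0.198] yaw -0.073 tilt [-0.002, 0.0] F [0.1, -0.8, -1.3] T [0.01, 0.02, 0.03] w 0.0122 j [-0.23, 0.5, 0.38, 1.45, -0.0, 1.42]
```

View pics/r2b.png

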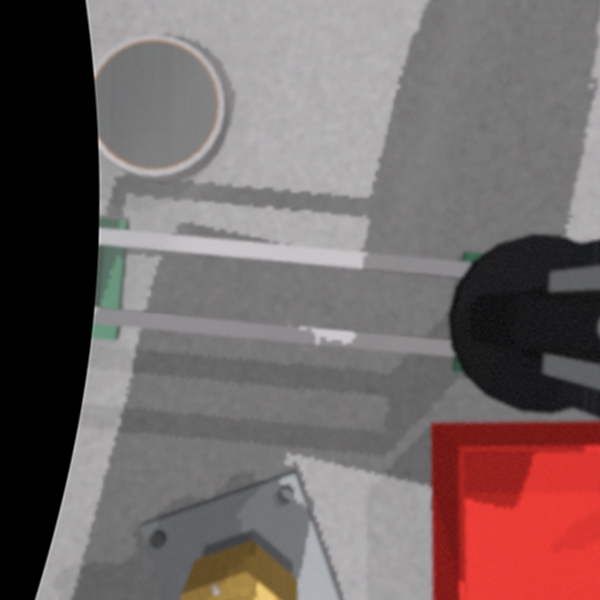

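Call:
arm_command(
  motion=[
    [0, 0, 0.01, 0.37, 0.14, 0, 0],
    [0, 0, 0.01, 0.37, 0.14, 2, 0],
    [0, 0, 0.01, 0.37, 0.14, 4, 0],
    [0, 0, 0.01, 0.37, 0.14, 6, 0],
    [0, 0, 0.01, 0.37, 0.14, 8, 0],
    [0, 0, 0.01, 0.37, 0.14, 9.3, 0],
    [0, 0, 0.01, 0.37, 0.14, 10, 0],
    [0, 0, 0.01, 0.37, 0.14, 10.3, 0],
    [0, 0, 0.01, 0.37, 0.14, 10.4, 0],
  ],
)

```text
clock: 34.67
tool_pos: [0.6585, -0.1541, 0.0954]
eef_rot: [0.0, 0.999, -0.042, 0.0]
contact_force: [-0.8, 0.2, -1.2]
width: 0.0125
```

```bash
python3 - <<'E'
from h import *
stat()
E
```

```text
t 34.67 p [0.6585, -0.1541, 0.0954] yaw -0.084 tilt [0.001, -0.0] F [-0.8, 0.2, -1.2] T [0.02, 0.07, -0.01] w 0.0125 j [-0.23, 0.54, 0.19, 1.22, -0.0, 1.42]
```

Call:
arm_command(
  motion=[
    [0, 0, 0, 0, 0, 0.1, 0],
    [0, 0, 0, 0, 0, 0.2, 0],
    [0, 0, 0, 0, 0, 0.28, 0],
    [0, 0, 0, 0, 0, 0.28, 0],
  ],
)

```text
clock: 35.17
tool_pos: [0.6582, -0.1541, 0.0928]
eef_rot: [0.0, 0.999, -0.042, 0.0]
contact_force: [-1.9, -0.1, 3.6]
width: 0.0127
```

```bash
python3 - <<'E'
from h import *
stat()
E
```

```text
t 35.17 p [0.6582, -0.1541, 0.0928] yaw -0.084 tilt [0.001, -0.0] F [-1.9, -0.1, 3.6] T [0.03, 0.19, -0.01] w 0.0127 j [-0.23, 0.54, 0.18, 1.21, -0.0, 1.42]
```

Call:
arm_command(
  motion=[
    [0, 0, 0, 0, 0, 0, 0.5],
    [0, 0, 0, 0, 0, 0, 0.5],
    [0, 0, 0, 0, 0, 0, 0.5],
    [0, 0, 0, 0, 0, -2, 0.5],
    [0, 0, 0, 0, 0, -5, 0.5],
    [0, 0, 0, 0, 0, -10, 0.5],
    [0, 0, 0, 0, 0, -10.5, 0.5],
    [0, 0, 0, 0, 0, -10.5, 0.5],
  ],
)

```text
clock: 36.17
tool_pos: [0.6583, -0.1541, 0.1972]
eef_rot: [0.0, 0.999, -0.042, 0.0]
contact_force: [-0.0, 0.5, -0.2]
width: 0.0429
```

```bash
python3 - <<'E'
from h import *
stat()
im,R,p=snap("wrist","r3");np.savez("r3.npz",im=im,R=R,p=p)
d=meas([.658,-.154],R,p,im,z=.139)
plan(p,R,[.5705,.341,.2],1.57,"E")
E
```

```text
t 36.17 p [0.6583, -0.1541, 0.1972] yaw -0.084 tilt [0.001, -0.0] F [-0.0, 0.5, -0.2] T [-0.01, -0.01, -0.01] w 0.0429 j [-0.23, 0.51, 0.39, 1.45, -0.0, 1.42]
no dot
E rot [0.001, -0.0, -1.654] cm [-12.9, -48.6, -0.3]
```

Call:
arm_command(
  motion=[
    [0, 0, -1.67, -12.9, -48.6, -0.3, 0.5],
    [0, 0, -1.67, -12.9, -48.6, -0.3, 0.5],
    [0, 0, -1.67, -12.9, -48.6, -0.3, 0.5],
    [0, 0, -1.67, -12.9, -48.6, -0.3, 0.5],
    [0, 0, -1.67, -12.9, -48.6, -0.3, 0.5],
    [0, 0, -1.67, -12.9, -48.6, -0.3, 0.5],
    [0, 0, -1.67, -12.9, -48.6, -0.3, 0.5],
    [0, 0, -1.67, -12.9, -48.6, -0.3, 0.5],
    [0, 0, -1.67, -12.9, -48.6, -0.3, 0.5],
    [0, 0, -1.67, -12.9, -48.6, -0.3, 0.5],
    [0, 0, -1.67, -12.9, -48.6, -0.3, 0.5],
    [0, 0, -1.67, -12.9, -48.6, -0.3, 0.5],
  ],
)

```text
clock: 37.72
tool_pos: [0.5706, 0.34, 0.2]
eef_rot: [-0.0, 0.703, 0.711, -0.0]
contact_force: [1.2, -0.9, 0.1]
width: 0.0428
```

```bash
sed -i 's/gray>150/gray>TH/; s/^B=/TH=150\nB=/' h.py; python3 - <<'E'
from h import *
import h
stat()
im,R,p=snap("wrist","e1");np.savez("e1.npz",im=im,R=R,p=p)
d,a=meas([.573,.341],R,p,im);wang(d,R,p,im)
plan(p,R,[d[0],d[1],.081],np.radians(92))
h.TH=100;x=np.load("r3.npz");meas([.658,-.154],x["R"],x["p"],x["im"],z=.139)
E
```

```text
t 37.73 p [0.5706, 0.34, 0.2] yaw 1.582 tilt [-0.0, -0.0] F [1.2, -0.9, 0.1] T [0.0, -0.02, -0.05] w 0.0428 j [0.54, 0.49, 0.36, 1.45, -0.0, 0.53]
dot [0.5734, 0.3412, 0.129] area 54.0 ang 10
wing ang 4.7 r 17.2 A 74
 rot [-0.0, 0.0, -0.023] cm [0.12, 0.28, 11.9]
dot [0.6577, -0.1544, 0.139] area 49.2 ang 37
```

Call:
arm_command(
  motion=[
    [0, 0, -0.09, 0.12, 0.28, 5, 0.5],
    [0, 0, -0.09, 0.12, 0.28, 9, 0.5],
    [0, 0, -0.09, 0.12, 0.28, 11, 0.5],
    [0, 0, -0.09, 0.12, 0.28, 11.8, 0.5],
    [0, 0, -0.09, 0.12, 0.28, 11.8, 0.5],
    [0, 0, -0.09, 0.12, 0.28, 11.8, 0],
    [0, 0, -0.09, 0.12, 0.28, 11.8, 0],
    [0, 0, -0.09, 0.12, 0.28, 11.8, 0],
    [0, 0, -0.09, 0.12, 0.28, 11.8, 0],
    [0, 0, -0.09, 0.12, 0.28, 11.8, 0],
  ],
)

```text
clock: 39.02
tool_pos: [0.5738, 0.3426, 0.0834]
eef_rot: [0.0, 0.669, 0.743, 0.001]
contact_force: [-0.1, -0.6, 6.7]
width: 0.0123
```

```bash
python3 - <<'E'
from h import *
stat()
im,R,p=snap("wrist","e2");held(im,.129-p[2])
plan(p,R,[.479,-.0449,.185],SY)
E
```

```text
t 39.02 p [0.5738, 0.3426, 0.0834] yaw 1.676 tilt [0.002, 0.001] F [-0.1, -0.6, 6.7] T [-0.12, -0.0, -0.05] w 0.0123 j [0.54, 0.53, 0.14, 1.18, -0.0, 0.43]
held px [250.8 259.2] 148 tool mm [ -0.82  -0.41 -45.58]
held px [229.9 266.3] 63 tool mm [-11.25   3.79 -45.58]
exp px [251.1 260. ]
 rot [0.002, -0.0, -0.23] cm [-37.53, -13.47, -10.21]
```

Call:
arm_command(
  motion=[
    [0, 0, 0, 0, 0, -2, 0],
    [0, 0, 0, 0, 0, -6, 0],
    [0, 0, 0, 0, 0, -11, 0],
    [0, 0, 0, 0, 0, -11, 0],
    [0, 0, -0.23, -37.5, -13.4, -11, 0],
    [0, 0, -0.23, -37.5, -13.4, -11, 0],
    [0, 0, -0.23, -37.5, -13.4, -11, 0],
    [0, 0, -0.23, -37.5, -13.4, -11, 0],
    [0, 0, -0.23, -37.5, -13.4, -11, 0],
    [0, 0, -0.23, -37.5, -13.4, -11, 0],
    [0, 0, -0.23, -37.5, -13.4, -11, 0],
    [0, 0, -0.23, -37.5, -13.4, -11, 0],
  ],
)

```text
clock: 40.58
tool_pos: [0.4784, -0.0461, 0.1916]
eef_rot: [-0.0, 0.58, 0.814, -0.0]
contact_force: [-0.3, -0.4, -0.3]
width: 0.0124
```

Call:
arm_command(
  motion=[
    [0, 0, 0, 0, 0, 2, 0],
    [0, 0, 0, 0, 0, 4.5, 0],
    [0, 0, 0, 0, 0, 4.5, 0],
    [0, 0, 0, 0, 0, 4.5, 0],
  ],
)

```text
clock: 41.08
tool_pos: [0.4796, -0.0441, 0.1477]
eef_rot: [0.0, 0.579, 0.815, 0.0]
contact_force: [-1.0, -0.7, -1.2]
width: 0.0121
```

```bash
python3 - <<'E'
from h import *
stat()
im,R,p=snap("wrist","e3");stat();s,R,p=pose();held(im,.0465)
plan(p,R,[.4792,-.0447,.079],SY)
E
```

```text
t 41.08 p [0.4796, -0.0441, 0.1477] yaw 1.907 tilt [0.0, 0.0] F [-1.0, -0.7, -1.2] T [-0.0, -0.02, 0.04] w 0.0121 j [-0.09, 0.19, -0.22, 1.16, 0.0, -0.43]
t 41.12 p [0.4799, -0.0442, 0.148] yaw 1.907 tilt [0.001, -0.0] F [0.5, 0.5, -0.9] T [-0.05, 0.03, 0.01] w 0.0123 j [-0.09, 0.19, -0.22, 1.16, 0.0, -0.43]
held px [206.9 256.9] 12 tool mm [-22.41  -1.8  -46.5 ]
held px [252.3 259.4] 136 tool mm [ -0.24  -0.67 -46.5 ]
held px [230.5 266.5] 17 tool mm [-10.99   3.46 -46.5 ]
held px [273.8 266.8] 19 tool mm [ 10.37   3.64 -46.5 ]
exp px [251.4 260.7]
 rot [0.001, 0.0, 0.001] cm [-0.02, -0.08, 6.9]
```

Call:
arm_command(
  motion=[
    [0, 0, 0, -0.03, -0.07, 1.5, 0],
    [0, 0, 0, -0.03, -0.07, 2.2, 0],
    [0, 0, 0, -0.03, -0.07, 2.9, 0],
    [0, 0, 0, -0.03, -0.07, 3.6, 0],
    [0, 0, 0, -0.03, -0.07, 4.3, 0],
    [0, 0, 0, -0.03, -0.07, 5, 0],
    [0, 0, 0, -0.03, -0.07, 5.7, 0],
    [0, 0, 0, -0.03, -0.07, 6.2, 0],
    [0, 0, 0, -0.03, -0.07, 6.6, 0],
    [0, 0, 0, -0.03, -0.07, 6.75, 0],
  ],
)

```text
clock: 42.38
tool_pos: [0.4787, -0.0451, 0.0796]
eef_rot: [-0.0, 0.579, 0.815, 0.0]
contact_force: [0.5, 2.2, 4.4]
width: 0.0125
```

```bash
python3 - <<'E'
from h import *
stat()
E
```

```text
t 42.38 p [0.4787, -0.0451, 0.0796] yaw 1.906 tilt [-0.0, 0.0] F [0.5, 2.2, 4.4] T [0.56, 0.03, 0.01] w 0.0125 j [-0.09, 0.24, -0.34, 0.99, 0.0, -0.43]
```

Call:
arm_command(
  motion=[
    [0, 0, 0, 0, 0, 0.05, 0],
    [0, 0, 0, 0, 0, 0.1, 0],
    [0, 0, 0, 0, 0, 0.1, 0],
  ],
)

```text
clock: 42.75
tool_pos: [0.479, -0.0452, 0.0794]
eef_rot: [0.0, 0.579, 0.815, 0.0]
contact_force: [-0.7, 1.9, 7.2]
width: 0.0126
```

```bash
python3 - <<'E'
from h import *
stat()
E
```

```text
t 42.75 p [0.479, -0.0452, 0.0794] yaw 1.906 tilt [0.001, 0.0] F [-0.7, 1.9, 7.2] T [0.68, 0.33, -0.04] w 0.0126 j [-0.09, 0.24, -0.34, 0.99, 0.0, -0.43]
```

Seated. Turn in two stages.

Call:
arm_command(
  motion=[
    [0, 0, 0.06, 0, 0, -0.04, 0],
    [0, 0, 0.12, 0, 0, -0.01, 0],
    [0, 0, 0.18, 0, 0, 0.03, 0],
    [0, 0, 0.24, 0, 0, 0.06, 0],
    [0, 0, 0.3, 0, 0, 0.09, 0],
    [0, 0, 0.36, 0, 0, 0.12, 0],
    [0, 0, 0.4, 0, 0, 0.14, 0],
  ],
)

```text
clock: 43.62
tool_pos: [0.4799, -0.0453, 0.0785]
eef_rot: [0.001, 0.73, 0.683, 0.001]
contact_force: [0.1, 2.7, 9.1]
width: 0.0124
```

```bash
python3 - <<'E'
from h import *
stat()
E
```

```text
t 43.62 p [0.4799, -0.0453, 0.0785] yaw 1.504 tilt [0.003, -0.0] F [0.1, 2.7, 9.1] T [0.54, -0.03, 0.01] w 0.0124 j [-0.09, 0.24, -0.34, 0.99, -0.0, -0.03]
```

Call:
arm_command(
  motion=[
    [0, 0, 0.06, 0, 0, 0.03, 0],
    [0, 0, 0.12, 0, 0, 0.06, 0],
    [0, 0, 0.18, 0, 0, 0.09, 0],
    [0, 0, 0.24, 0, 0, 0.13, 0],
    [0, 0, 0.3, 0, 0, 0.16, 0],
    [0, 0, 0.36, 0, 0, 0.19, 0],
    [0, 0, 0.4, 0, 0, 0.21, 0],
  ],
)

```text
clock: 44.5
tool_pos: [0.4809, -0.0453, 0.0775]
eef_rot: [0.002, 0.85, 0.526, 0.002]
contact_force: [-1.3, 2.0, 20.5]
width: 0.0124
```

```bash
python3 - <<'E'
from h import *
stat()
E
```

```text
t 44.5 p [0.4809, -0.0453, 0.0775] yaw 1.108 tilt [0.005, -0.001] F [-1.3, 2.0, 20.5] T [0.28, 0.19, 2.54] w 0.0124 j [-0.09, 0.24, -0.34, 0.98, -0.0, 0.37]
```

Call:
arm_command(
  motion=[
    [0, 0, -0.08, 0, 0, -0.1, 0],
    [0, 0, -0.16, 0, 0, -0.14, 0],
    [0, 0, -0.24, 0, 0, -0.18, 0],
    [0, 0, -0.32, 0, 0, -0.22, 0],
    [0, 0, -0.4, 0, 0, -0.26, 0],
    [0, 0, -0.48, 0, 0, -0.3, 0],
    [0, 0, -0.56, 0, 0, -0.34, 0],
    [0, 0, -0.64, 0, 0, -0.38, 0],
    [0, 0, -0.72, 0, 0, -0.41, 0],
    [0, 0, -0.8, 0, 0, -0.44, 0],
    [0, 0, -0.8, 0, 0, -0.47, 0],
    [0, 0, -0.8, 0, 0, -0.47, 0],
  ],
)

```text
clock: 46.0
tool_pos: [0.4786, -0.0452, 0.0798]
eef_rot: [-0.0, 0.58, 0.815, -0.0]
contact_force: [0.3, 1.9, -1.6]
width: 0.0123
```

```bash
python3 - <<'E'
from h import *
stat()
E
```

```text
t 46.0 p [0.4786, -0.0452, 0.0798] yaw 1.904 tilt [-0.0, -0.0] F [0.3, 1.9, -1.6] T [0.63, -0.07, 0.03] w 0.0123 j [-0.09, 0.24, -0.34, 0.99, -0.0, -0.43]
```

Call:
arm_command(
  motion=[
    [0, 0, 0, 0, 0, -1, 0],
    [0, 0, 0, 0, 0, -2, 0],
    [0, 0, 0, 0, 0, -4, 0],
    [0, 0, 0, 0, 0, -6, 0],
    [0, 0, 0, 0, 0, -8, 0],
    [0, 0, 0, 0, 0, -11.5, 0],
    [0, 0, 0, 0, 0, -11.5, 0],
  ],
)

```text
clock: 46.88
tool_pos: [0.4802, -0.0458, 0.198]
eef_rot: [0.002, 0.579, 0.815, 0.001]
contact_force: [0.3, -0.1, -1.5]
width: 0.0125
```

```bash
python3 - <<'E'
from h import *
stat()
tray("side");boxes("side","tray")
im,R,p=snap("wrist","t3");np.savez("t3.npz",im=im,R=R,p=p)
# red rim hull in wrist, compared to t1
for f in ["t1","t3"]:
    d=np.load(f+".npz");i=d["im"].astype(int);m=((i[...,0]>90)&(i[...,1]<75)&(i[...,2]<75)).astype(np.uint8)
    N,L,S,C=cv2.connectedComponentsWithStats(m);k=1+np.argmax(S[1:,4]);v,u=np.nonzero(L==k)
    h=cv2.convexHull(np.stack([u,v],1).astype(np.int32));q=cv2.approxPolyDP(h,6,True)[:,0].astype(float)
    w=hit(q,d["R"],d["p"],.062);print(f,w[:,:2].round(3).tolist(),w.min(0).round(3),w.max(0).round(3))
E
```

```text
t 46.88 p [0.4802, -0.0458, 0.198] yaw 1.905 tilt [0.005, -0.002] F [0.3, -0.1, -1.5] T [-0.02, 0.02, 0.02] w 0.0125 j [-0.09, 0.16, -0.12, 1.28, -0.0, -0.43]
side tray [ 0.501 -0.27   0.03 ] 974
side tray [([0.5, -0.261, 0.025], 0.61)]
t1 [[0.415, -0.155], [0.547, -0.153], [0.58, -0.171], [0.578, -0.369], [0.42, -0.371]] [ 0.415 -0.371  0.062] [ 0.58  -0.153  0.062]
t3 [[0.415, -0.155], [0.548, -0.153], [0.58, -0.17], [0.577, -0.371], [0.419, -0.372]] [ 0.415 -0.372  0.062] [ 0.58  -0.153  0.062]
```

Call:
arm_command(
  motion=[
    [0, 0, 0, -17.5, -4.3, 0, 0],
    [0, 0, 0, -17.5, -4.3, 0, 0],
    [0, 0, 0, -17.5, -4.3, 0, 0],
    [0, 0, 0, -17.5, -4.3, 0, 0],
    [0, 0, 0, -17.5, -4.3, 4, 0],
    [0, 0, 0, -17.5, -4.3, 8, 0],
    [0, 0, 0, -17.5, -4.3, 11, 0],
    [0, 0, 0, -17.5, -4.3, 11.3, 0],
    [0, 0, 0, -17.5, -4.3, 11.3, 0.5],
    [0, 0, 0, -17.5, -4.3, 11.3, 0.5],
    [0, 0, 0, -17.5, -4.3, 11.3, 0.5],
  ],
)

```text
clock: 48.4
tool_pos: [0.4963, -0.2249, 0.0831]
eef_rot: [0.001, 0.579, 0.815, 0.0]
contact_force: [-0.3, -0.6, 0.2]
width: 0.0429
```

Call:
arm_command(
  motion=[
    [0, 0, 0, 0, 0, -3, 0.5],
    [0, 0, 0, 0, 0, -6, 0.5],
    [0, 0, 0, 0, 0, -9, 0.5],
    [0, 0, 0, 0, 0, -12, 0.5],
    [0, 0, 0, 0, 0, -12, 0.5],
  ],
)

```text
clock: 49.02
tool_pos: [0.497, -0.2253, 0.2048]
eef_rot: [0.003, 0.579, 0.815, 0.0]
contact_force: [0.2, 0.7, -0.3]
width: 0.0427
```

```bash
python3 - <<'E'
from h import *
stat()
im,R,p=snap("wrist","t4");tray("side")
plan(p,R,[.491,.2615,.2],np.radians(112),"A")
cv2.imwrite("pics/t4b.png",im[:,:,::-1])
E
```

```text
t 49.02 p [0.497, -0.2253, 0.2048] yaw 1.906 tilt [0.005, -0.002] F [0.2, 0.7, -0.3] T [-0.04, -0.05, -0.02] w 0.0427 j [-0.43, 0.27, 0.04, 1.33, -0.0, -0.76]
side tray [ 0.503 -0.273  0.03 ] 1174
A rot [0.004, 0.004, -0.049] cm [46.17, 15.44, 0.37]
```

View pics/t4b.png

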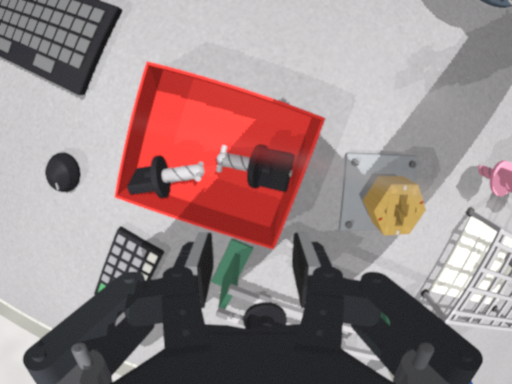

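Call:
arm_command(
  motion=[
    [0, 0, -0.05, 46.2, 15.4, 0.3, 0.5],
    [0, 0, -0.05, 46.2, 15.4, 0.3, 0.5],
    [0, 0, -0.05, 46.2, 15.4, 0.3, 0.5],
    [0, 0, -0.05, 46.2, 15.4, 0.3, 0.5],
    [0, 0, -0.05, 46.2, 15.4, 0.3, 0.5],
    [0, 0, -0.05, 46.2, 15.4, 0.3, 0.5],
    [0, 0, -0.05, 46.2, 15.4, 0.3, 0.5],
    [0, 0, -0.05, 46.2, 15.4, 0.3, 0.5],
    [0, 0, -0.05, 46.2, 15.4, 0.3, 0.5],
    [0, 0, -0.05, 46.2, 15.4, 0.3, 0.5],
    [0, 0, -0.05, 46.2, 15.4, 0.3, 0.5],
  ],
)

```text
clock: 50.5
tool_pos: [0.4891, 0.2611, 0.1986]
eef_rot: [-0.0, 0.559, 0.829, -0.0]
contact_force: [0.7, -0.5, -0.5]
width: 0.0429
```

```bash
python3 - <<'E'
from h import *
stat()
im,R,p=snap("wrist","a1");np.savez("a1.npz",im=im,R=R,p=p)
d,a=meas([.492,.2615],R,p,im);wang(d,R,p,im)
plan(p,R,[d[0],d[1],.082],np.radians(112))
E
```

```text
t 50.5 p [0.4891, 0.2611, 0.1986] yaw 1.955 tilt [-0.001, -0.001] F [0.7, -0.5, -0.5] T [0.04, -0.0, -0.02] w 0.0429 j [0.49, 0.29, 0.05, 1.33, -0.0, 0.11]
dot [0.493, 0.2614, 0.129] area 52.6 ang 45
wing ang 22.5 r 17.0 A 64
 rot [-0.001, 0.0, -0.0] cm [-0.12, 0.39, 11.66]
```

Call:
arm_command(
  motion=[
    [0, 0, 0, -0.12, 0.38, 5, 0.5],
    [0, 0, 0, -0.12, 0.38, 9, 0.5],
    [0, 0, 0, -0.12, 0.38, 11, 0.5],
    [0, 0, 0, -0.12, 0.38, 11.6, 0.5],
    [0, 0, 0, -0.12, 0.38, 11.6, 0.5],
    [0, 0, 0, -0.12, 0.38, 11.6, 0],
    [0, 0, 0, -0.12, 0.38, 11.6, 0],
    [0, 0, 0, -0.12, 0.38, 11.6, 0],
    [0, 0, 0, -0.12, 0.38, 11.6, 0],
    [0, 0, 0, -0.12, 0.38, 11.6, 0],
  ],
)

```text
clock: 51.8
tool_pos: [0.4937, 0.2628, 0.084]
eef_rot: [0.001, 0.559, 0.829, 0.001]
contact_force: [-1.1, -2.0, 6.0]
width: 0.0124
```

```bash
python3 - <<'E'
from h import *
stat()
im,R,p=snap("wrist","a2");held(im,.129-p[2])
plan(p,R,[.479,-.0449,.195],SY)
E
```

```text
t 51.8 p [0.4937, 0.2628, 0.084] yaw 1.956 tilt [0.002, 0.0] F [-1.1, -2.0, 6.0] T [-0.26, 0.05, -0.06] w 0.0124 j [0.49, 0.36, -0.15, 1.06, -0.0, 0.1]
held px [249.4 255.4] 91 tool mm [ -1.71  -2.07 -44.99]
exp px [251.5 259.2]
 rot [0.002, 0.0, 0.05] cm [-27.97, -12.9, -11.11]
```

Call:
arm_command(
  motion=[
    [0, 0, 0, 0, 0, -2, 0],
    [0, 0, 0, 0, 0, -6, 0],
    [0, 0, 0, 0, 0, -11, 0],
    [0, 0, 0, 0, 0, -11, 0],
    [0, 0, 0.05, -28, -12.9, -11, 0],
    [0, 0, 0.05, -28, -12.9, -11, 0],
    [0, 0, 0.05, -28, -12.9, -11, 0],
    [0, 0, 0.05, -28, -12.9, -11, 0],
    [0, 0, 0.05, -28, -12.9, -11, 0],
    [0, 0, 0.05, -28, -12.9, -11, 0],
    [0, 0, 0.05, -28, -12.9, -11, 0],
    [0, 0, 0.05, -28, -12.9, -11, 0],
  ],
)

```text
clock: 53.35
tool_pos: [0.4787, -0.0442, 0.1925]
eef_rot: [-0.0, 0.579, 0.816, -0.0]
contact_force: [-0.4, 0.5, -0.5]
width: 0.0125
```

Call:
arm_command(
  motion=[
    [0, 0, 0, 0, 0, 2, 0],
    [0, 0, 0, 0, 0, 4.5, 0],
    [0, 0, 0, 0, 0, 4.5, 0],
    [0, 0, 0, 0, 0, 4.5, 0],
  ],
)

```text
clock: 53.85
tool_pos: [0.4792, -0.0446, 0.1486]
eef_rot: [0.0, 0.579, 0.816, 0.0]
contact_force: [-0.6, 0.2, -0.9]
width: 0.0128
```

```bash
python3 - <<'E'
from h import *
stat()
im,R,p=snap("wrist","a3");stat();s,R,p=pose();held(im,.046)
plan(p,R,[.4792,-.0447,.080],SY)
E
```

```text
t 53.85 p [0.4792, -0.0446, 0.1486] yaw 1.907 tilt [0.001, -0.0] F [-0.6, 0.2, -0.9] T [-0.06, -0.02, 0.02] w 0.0128 j [-0.09, 0.19, -0.22, 1.17, -0.0, -0.43]
t 53.9 p [0.4794, -0.0448, 0.1489] yaw 1.907 tilt [0.001, -0.0] F [-0.2, 0.7, -0.6] T [0.03, -0.0, -0.03] w 0.0124 j [-0.09, 0.19, -0.22, 1.17, -0.0, -0.43]
held px [252.3 257.1] 128 tool mm [ -0.26  -1.68 -46.  ]
held px [230.5 266.5] 17 tool mm [-11.03   3.77 -46.  ]
held px [273.8 266.8] 20 tool mm [ 10.37   3.93 -46.  ]
exp px [251.4 260.2]
 rot [0.001, 0.001, 0.001] cm [0.02, -0.02, 6.89]
```

Call:
arm_command(
  motion=[
    [0, 0, 0, 0.02, 0.1, 1.5, 0],
    [0, 0, 0, 0.02, 0.1, 2.2, 0],
    [0, 0, 0, 0.02, 0.1, 2.9, 0],
    [0, 0, 0, 0.02, 0.1, 3.6, 0],
    [0, 0, 0, 0.02, 0.1, 4.3, 0],
    [0, 0, 0, 0.02, 0.1, 5, 0],
    [0, 0, 0, 0.02, 0.1, 5.7, 0],
    [0, 0, 0, 0.02, 0.1, 6.2, 0],
    [0, 0, 0, 0.02, 0.1, 6.6, 0],
    [0, 0, 0, 0.02, 0.1, 6.75, 0],
  ],
)

```text
clock: 55.15
tool_pos: [0.4796, -0.0448, 0.0802]
eef_rot: [-0.0, 0.579, 0.815, -0.0]
contact_force: [0.1, 0.3, -0.0]
width: 0.0125
```

```bash
python3 - <<'E'
from h import *
stat()
E
```

```text
t 55.15 p [0.4796, -0.0448, 0.0802] yaw 1.906 tilt [-0.0, -0.0] F [0.1, 0.3, -0.0] T [0.14, -0.03, -0.01] w 0.0125 j [-0.09, 0.24, -0.34, 0.99, -0.0, -0.43]
```

Call:
arm_command(
  motion=[
    [0, 0, 0, 0, 0, 0.05, 0],
    [0, 0, 0, 0, 0, 0.1, 0],
    [0, 0, 0, 0, 0, 0.12, 0],
  ],
)

```text
clock: 55.52
tool_pos: [0.48, -0.0448, 0.0797]
eef_rot: [0.0, 0.579, 0.815, 0.0]
contact_force: [-1.6, 1.3, 5.1]
width: 0.0127
```

```bash
python3 - <<'E'
from h import *
stat()
E
```

```text
t 55.52 p [0.48, -0.0448, 0.0797] yaw 1.906 tilt [0.001, -0.0] F [-1.6, 1.3, 5.1] T [0.16, 0.25, -0.01] w 0.0127 j [-0.09, 0.24, -0.34, 0.99, -0.0, -0.43]
```

Call:
arm_command(
  motion=[
    [0, 0, 0.06, -0.01, 0, -0.04, 0],
    [0, 0, 0.12, -0.01, 0, -0.01, 0],
    [0, 0, 0.18, -0.02, 0, 0.03, 0],
    [0, 0, 0.24, -0.03, 0, 0.06, 0],
    [0, 0, 0.3, -0.04, -0.01, 0.09, 0],
    [0, 0, 0.36, -0.04, -0.01, 0.12, 0],
    [0, 0, 0.4, -0.05, -0.01, 0.14, 0],
  ],
)

```text
clock: 56.4
tool_pos: [0.4807, -0.0455, 0.0787]
eef_rot: [0.001, 0.73, 0.683, 0.001]
contact_force: [-0.2, 0.6, 6.7]
width: 0.0123
```

```bash
python3 - <<'E'
from h import *
stat()
E
```

```text
t 56.4 p [0.4807, -0.0455, 0.0787] yaw 1.504 tilt [0.002, -0.001] F [-0.2, 0.6, 6.7] T [-0.0, -0.09, 0.02] w 0.0123 j [-0.09, 0.24, -0.34, 0.99, -0.0, -0.03]
```

Call:
arm_command(
  motion=[
    [0, 0, 0.06, -0.01, 0, 0.03, 0],
    [0, 0, 0.12, -0.01, 0, 0.06, 0],
    [0, 0, 0.18, -0.02, 0, 0.09, 0],
    [0, 0, 0.24, -0.03, 0, 0.13, 0],
    [0, 0, 0.3, -0.04, -0.01, 0.16, 0],
    [0, 0, 0.36, -0.04, -0.01, 0.19, 0],
    [0, 0, 0.4, -0.05, -0.01, 0.21, 0],
  ],
)

```text
clock: 57.28
tool_pos: [0.4806, -0.0461, 0.0762]
eef_rot: [0.001, 0.851, 0.525, 0.001]
contact_force: [1.8, -0.7, 2.5]
width: 0.0125
```

```bash
python3 - <<'E'
from h import *
stat()
E
```

```text
t 57.27 p [0.4806, -0.0461, 0.0762] yaw 1.104 tilt [0.002, -0.001] F [1.8, -0.7, 2.5] T [-0.08, -0.36, 0.02] w 0.0125 j [-0.1, 0.24, -0.34, 0.98, -0.0, 0.37]
```

Turns freely: sound. Take it home, then back out.

Call:
arm_command(
  motion=[
    [0, 0, 0.06, -0.01, 0, 0.03, 0],
    [0, 0, 0.12, -0.01, 0, 0.06, 0],
    [0, 0, 0.18, -0.02, 0, 0.09, 0],
    [0, 0, 0.24, -0.03, 0, 0.13, 0],
    [0, 0, 0.3, -0.04, -0.01, 0.16, 0],
    [0, 0, 0.36, -0.04, -0.01, 0.2, 0],
    [0, 0, 0.42, -0.05, -0.01, 0.24, 0],
    [0, 0, 0.43, -0.05, -0.01, 0.28, 0],
    [0, 0, 0.43, -0.05, -0.01, 0.28, 0],
  ],
)

```text
clock: 58.4
tool_pos: [0.48, -0.0461, 0.074]
eef_rot: [0.0, 0.943, 0.332, 0.001]
contact_force: [-1.7, 0.7, 11.6]
width: 0.0121
```

```bash
python3 - <<'E'
from h import *
stat()
E
```

```text
t 58.4 p [0.48, -0.0461, 0.074] yaw 0.676 tilt [0.002, -0.0] F [-1.7, 0.7, 11.6] T [0.28, 0.29, 0.02] w 0.0121 j [-0.1, 0.24, -0.35, 0.98, 0.0, 0.8]
```

Call:
arm_command(
  motion=[
    [0, 0, -0.12, 0.01, 0, -0.12, 0],
    [0, 0, -0.24, 0.03, 0, -0.18, 0],
    [0, 0, -0.36, 0.04, -0.01, -0.24, 0],
    [0, 0, -0.48, 0.06, -0.01, -0.31, 0],
    [0, 0, -0.6, 0.07, -0.02, -0.37, 0],
    [0, 0, -0.72, 0.08, -0.03, -0.44, 0],
    [0, 0, -0.84, 0.09, -0.04, -0.5, 0],
    [0, 0, -0.96, 0.1, -0.05, -0.56, 0],
    [0, 0, -1.08, 0.11, -0.06, -0.63, 0],
    [0, 0, -1.2, 0.11, -0.08, -0.69, 0],
    [0, 0, -1.23, 0.11, -0.08, -0.72, 0],
    [0, 0, -1.23, 0.11, -0.08, -0.74, 0],
  ],
)

```text
clock: 59.9
tool_pos: [0.4796, -0.0449, 0.0802]
eef_rot: [0.0, 0.58, 0.815, -0.0]
contact_force: [0.7, 0.9, -0.5]
width: 0.0122
```

```bash
python3 - <<'E'
from h import *
stat()
E
```

```text
t 59.9 p [0.4796, -0.0449, 0.0802] yaw 1.904 tilt [-0.0, -0.0] F [0.7, 0.9, -0.5] T [0.2, -0.01, -0.02] w 0.0122 j [-0.09, 0.24, -0.34, 0.99, -0.0, -0.43]
```

Call:
arm_command(
  motion=[
    [0, 0, 0, 0, 0, -1, 0],
    [0, 0, 0, 0, 0, -2, 0],
    [0, 0, 0, 0, 0, -4, 0],
    [0, 0, 0, 0, 0, -6, 0],
    [0, 0, 0, 0, 0, -8, 0],
    [0, 0, 0, 0, 0, -12, 0],
    [0, 0, 0, 0, 0, -12, 0],
  ],
)

```text
clock: 60.78
tool_pos: [0.4813, -0.0453, 0.2036]
eef_rot: [0.002, 0.58, 0.815, 0.001]
contact_force: [0.7, 0.7, -1.9]
width: 0.0124
```

Call:
arm_command(
  motion=[
    [0, 0, 1.99, -8.9, 16.5, 0, 0],
    [0, 0, 1.99, -8.9, 16.5, 0, 0],
    [0, 0, 1.99, -8.9, 16.5, 0, 0],
    [0, 0, 1.99, -8.9, 16.5, 0, 0],
    [0, 0, 1.99, -8.9, 16.5, 0, 0],
    [0, 0, 1.99, -8.9, 16.5, 0, 0],
    [0, 0, 1.99, -8.9, 16.5, 0, 0],
    [0, 0, 1.99, -8.9, 16.5, 0, 0],
    [0, 0, 1.99, -8.9, 16.5, 0, 0],
    [0, 0, 1.99, -8.9, 16.5, 0, 0],
    [0, 0, 1.99, -8.9, 16.5, 0, 0],
    [0, 0, 1.99, -8.9, 16.5, 0, 0],
  ],
)

```text
clock: 62.28
tool_pos: [0.6644, -0.0747, 0.1997]
eef_rot: [0.0, 0.999, -0.042, -0.001]
contact_force: [0.4, -0.3, -1.4]
width: 0.0123
```

```bash
python3 - <<'E'
from h import *
stat()
s,R,p=pose();plan(p,R,[.6646,-.0765,.096],-.085)
E
```

```text
t 62.27 p [0.6644, -0.0747, 0.1997] yaw -0.084 tilt [-0.001, -0.0] F [0.4, -0.3, -1.4] T [0.04, -0.01, -0.02] w 0.0123 j [-0.11, 0.5, 0.38, 1.45, -0.0, 1.54]
 rot [0.0, 0.001, 0.001] cm [0.05, 0.17, 10.37]
```

Call:
arm_command(
  motion=[
    [0, 0, 0, 0.04, 0.16, 2, 0],
    [0, 0, 0, 0.04, 0.16, 4, 0],
    [0, 0, 0, 0.04, 0.16, 6, 0],
    [0, 0, 0, 0.04, 0.16, 8, 0],
    [0, 0, 0, 0.04, 0.16, 9.3, 0],
    [0, 0, 0, 0.04, 0.16, 10, 0],
    [0, 0, 0, 0.04, 0.16, 10.3, 0],
    [0, 0, 0, 0.04, 0.16, 10.3, 0],
  ],
)

```text
clock: 63.28
tool_pos: [0.6652, -0.0763, 0.0977]
eef_rot: [0.0, 0.999, -0.042, 0.0]
contact_force: [-0.0, 0.3, -1.4]
width: 0.0125
```

```bash
python3 - <<'E'
from h import *
stat()
E
```

```text
t 63.27 p [0.6652, -0.0763, 0.0977] yaw -0.084 tilt [0.0, -0.0] F [-0.0, 0.3, -1.4] T [-0.02, 0.05, 0.01] w 0.0125 j [-0.11, 0.53, 0.17, 1.21, -0.0, 1.54]
```

Call:
arm_command(
  motion=[
    [0, 0, 0, 0, 0, 0.1, 0],
    [0, 0, 0, 0, 0, 0.2, 0],
    [0, 0, 0, 0, 0, 0.3, 0],
    [0, 0, 0, 0, 0, 0.3, 0],
  ],
)

```text
clock: 63.78
tool_pos: [0.665, -0.0763, 0.0943]
eef_rot: [0.0, 0.999, -0.042, 0.0]
contact_force: [-0.0, -0.3, -0.8]
width: 0.0123
```

```bash
python3 - <<'E'
from h import *
stat()
E
```

```text
t 63.77 p [0.665, -0.0763, 0.0943] yaw -0.084 tilt [0.0, -0.0] F [-0.0, -0.3, -0.8] T [-0.01, -0.03, 0.04] w 0.0123 j [-0.11, 0.53, 0.17, 1.21, -0.0, 1.54]
```

Just short of contact; 1 mm more, then open, retreat and go to B.

Call:
arm_command(
  motion=[
    [0, 0, 0, 0, 0, 0.08, 0],
    [0, 0, 0, 0, 0, 0.08, 0],
    [0, 0, 0, 0, 0, 0.08, 0.5],
    [0, 0, 0, 0, 0, 0.08, 0.5],
    [0, 0, 0, 0, 0, 0.08, 0.5],
    [0, 0, 0, 0, 0, -2, 0.5],
    [0, 0, 0, 0, 0, -5, 0.5],
    [0, 0, 0, 0, 0, -10, 0.5],
    [0, 0, 0, 0, 0, -10.5, 0.5],
    [0, 0, 0, 0, 0, -10.5, 0.5],
  ],
)

```text
clock: 65.03
tool_pos: [0.6651, -0.0763, 0.1993]
eef_rot: [0.0, 0.999, -0.042, 0.0]
contact_force: [-0.2, -0.4, -0.7]
width: 0.0429
```

```bash
python3 - <<'E'
from h import *
import h
h.TH=100
stat()
im,R,p=snap("wrist","r4");np.savez("r4.npz",im=im,R=R,p=p)
meas([.665,-.0755],R,p,im,z=.139)
plan(p,R,[.491,.3415,.2],np.radians(107),"Bscrew")
E
```

```text
t 65.03 p [0.6651, -0.0763, 0.1993] yaw -0.084 tilt [0.001, -0.0] F [-0.2, -0.4, -0.7] T [-0.03, 0.06, -0.03] w 0.0429 j [-0.11, 0.5, 0.38, 1.45, -0.0, 1.54]
dot [0.6647, -0.0736, 0.139] area 48.9 ang -50
Bscrew rot [0.001, -0.0, -1.952] cm [-20.86, -40.17, -0.09]
```

Call:
arm_command(
  motion=[
    [0, 0, -1.95, -20.9, -40.2, 0, 0.5],
    [0, 0, -1.95, -20.9, -40.2, 0, 0.5],
    [0, 0, -1.95, -20.9, -40.2, 0, 0.5],
    [0, 0, -1.95, -20.9, -40.2, 0, 0.5],
    [0, 0, -1.95, -20.9, -40.2, 0, 0.5],
    [0, 0, -1.95, -20.9, -40.2, 0, 0.5],
    [0, 0, -1.95, -20.9, -40.2, 0, 0.5],
    [0, 0, -1.95, -20.9, -40.2, 0, 0.5],
    [0, 0, -1.95, -20.9, -40.2, 0, 0.5],
    [0, 0, -1.95, -20.9, -40.2, 0, 0.5],
    [0, 0, -1.95, -20.9, -40.2, 0, 0.5],
    [0, 0, -1.95, -20.9, -40.2, 0, 0.5],
  ],
)

```text
clock: 66.58
tool_pos: [0.4898, 0.3414, 0.1978]
eef_rot: [-0.0, 0.596, 0.803, -0.001]
contact_force: [-0.4, 0.6, -0.4]
width: 0.0426
```

```bash
python3 - <<'E'
from h import *
stat()
im,R,p=snap("wrist","b1");np.savez("b1.npz",im=im,R=R,p=p)
d,a=meas([.493,.3415],R,p,im);wang(d,R,p,im)
plan(p,R,[d[0],d[1],.082],np.radians(107))
E
```

```text
t 66.58 p [0.4898, 0.3414, 0.1978] yaw 1.865 tilt [-0.002, -0.002] F [-0.4, 0.6, -0.4] T [-0.04, 0.01, 0.03] w 0.0426 j [0.61, 0.37, 0.16, 1.37, -0.0, 0.31]
dot [0.4936, 0.3414, 0.129] area 50.0 ang 38
wing ang 20.1 r 17.1 A 70
 rot [-0.002, 0.001, -0.002] cm [-0.1, 0.39, 11.58]
```

Call:
arm_command(
  motion=[
    [0, 0, -0.04, -0.1, 0.3, 5, 0.5],
    [0, 0, -0.04, -0.1, 0.3, 9, 0.5],
    [0, 0, -0.04, -0.1, 0.3, 11, 0.5],
    [0, 0, -0.04, -0.1, 0.3, 11.5, 0.5],
    [0, 0, -0.04, -0.1, 0.3, 11.5, 0.5],
    [0, 0, -0.04, -0.1, 0.3, 11.5, 0],
    [0, 0, -0.04, -0.1, 0.3, 11.5, 0],
    [0, 0, -0.04, -0.1, 0.3, 11.5, 0],
    [0, 0, -0.04, -0.1, 0.3, 11.5, 0],
    [0, 0, -0.04, -0.1, 0.3, 11.5, 0],
  ],
)

```text
clock: 67.88
tool_pos: [0.4942, 0.3422, 0.0855]
eef_rot: [0.0, 0.579, 0.815, 0.001]
contact_force: [0.2, -0.3, 5.4]
width: 0.0124
```

```bash
python3 - <<'E'
from h import *
stat()
im,R,p=snap("wrist","b2");held(im,.129-p[2])
plan(p,R,[.479,-.0449,.195],SY)
E
```

```text
t 67.88 p [0.4942, 0.3422, 0.0855] yaw 1.906 tilt [0.002, 0.001] F [0.2, -0.3, 5.4] T [-0.09, 0.04, 0.03] w 0.0124 j [0.61, 0.42, -0.04, 1.1, -0.0, 0.27]
held px [249.2 255.3] 86 tool mm [ -1.77  -1.29 -43.5 ]
held px [230.4 266.8] 42 tool mm [-11.32   5.48 -43.5 ]
exp px [251.4 257.7]
 rot [0.002, -0.0, -0.0] cm [-36.05, -14.14, -11.0]
```

Call:
arm_command(
  motion=[
    [0, 0, 0, 0, 0, -2, 0],
    [0, 0, 0, 0, 0, -6, 0],
    [0, 0, 0, 0, 0, -11, 0],
    [0, 0, 0, 0, 0, -11, 0],
    [0, 0, 0, -36.1, -14.1, -11, 0],
    [0, 0, 0, -36.1, -14.1, -11, 0],
    [0, 0, 0, -36.1, -14.1, -11, 0],
    [0, 0, 0, -36.1, -14.1, -11, 0],
    [0, 0, 0, -36.1, -14.1, -11, 0],
    [0, 0, 0, -36.1, -14.1, -11, 0],
    [0, 0, 0, -36.1, -14.1, -11, 0],
    [0, 0, 0, -36.1, -14.1, -11, 0],
  ],
)

```text
clock: 69.42
tool_pos: [0.4788, -0.0461, 0.1938]
eef_rot: [-0.0, 0.58, 0.815, -0.0]
contact_force: [-0.2, -0.1, -2.1]
width: 0.0122
```

Call:
arm_command(
  motion=[
    [0, 0, 0, 0, 0, 2, 0],
    [0, 0, 0, 0, 0, 4.5, 0],
    [0, 0, 0, 0, 0, 4.5, 0],
    [0, 0, 0, 0, 0, 4.5, 0],
  ],
)

```text
clock: 69.92
tool_pos: [0.4796, -0.0446, 0.1499]
eef_rot: [0.0, 0.579, 0.816, 0.0]
contact_force: [-0.3, -0.2, -0.8]
width: 0.0126
```

```bash
python3 - <<'E'
from h import *
stat()
im,R,p=snap("wrist","b3");stat();s,R,p=pose();held(im,.0445)
plan(p,R,[.4792,-.0447,.082],SY)
E
```

```text
t 69.92 p [0.4796, -0.0446, 0.1499] yaw 1.907 tilt [0.0, -0.0] F [-0.3, -0.2, -0.8] T [-0.03, -0.03, -0.01] w 0.0126 j [-0.09, 0.19, -0.21, 1.17, 0.0, -0.43]
t 69.97 p [0.4798, -0.0448, 0.1502] yaw 1.907 tilt [0.001, -0.0] F [-0.1, -0.4, -1.0] T [-0.06, 0.01, -0.0] w 0.0123 j [-0.09, 0.19, -0.21, 1.17, -0.0, -0.43]
held px [252.2 256.3] 124 tool mm [ -0.31  -1.32 -44.5 ]
held px [230.4 266.2] 16 tool mm [-11.2    4.56 -44.5 ]
held px [273.8 266.5] 18 tool mm [ 10.53   4.7  -44.5 ]
exp px [251.4 258.7]
 rot [0.001, 0.0, 0.001] cm [0.04, -0.06, 6.82]
```

Call:
arm_command(
  motion=[
    [0, 0, 0, 0.03, 0.03, 1.5, 0],
    [0, 0, 0, 0.03, 0.03, 2.2, 0],
    [0, 0, 0, 0.03, 0.03, 2.9, 0],
    [0, 0, 0, 0.03, 0.03, 3.6, 0],
    [0, 0, 0, 0.03, 0.03, 4.3, 0],
    [0, 0, 0, 0.03, 0.03, 5, 0],
    [0, 0, 0, 0.03, 0.03, 5.7, 0],
    [0, 0, 0, 0.03, 0.03, 6.2, 0],
    [0, 0, 0, 0.03, 0.03, 6.6, 0],
    [0, 0, 0, 0.03, 0.03, 6.75, 0],
  ],
)

```text
clock: 71.22
tool_pos: [0.4793, -0.0451, 0.0816]
eef_rot: [-0.0, 0.579, 0.815, -0.0]
contact_force: [-0.1, -0.3, 1.4]
width: 0.0126
```

```bash
python3 - <<'E'
from h import *
stat()
E
```

```text
t 71.22 p [0.4793, -0.0451, 0.0816] yaw 1.906 tilt [-0.0, -0.0] F [-0.1, -0.3, 1.4] T [0.02, 0.08, 0.02] w 0.0126 j [-0.09, 0.24, -0.33, 1.0, -0.0, -0.43]
```

Call:
arm_command(
  motion=[
    [0, 0, 0, 0, 0, 0.05, 0],
    [0, 0, 0, 0, 0, 0.1, 0],
    [0, 0, 0, 0, 0, 0.1, 0],
  ],
)

```text
clock: 71.6
tool_pos: [0.4797, -0.0452, 0.0813]
eef_rot: [0.0, 0.579, 0.815, 0.0]
contact_force: [-0.7, 0.8, 4.4]
width: 0.0125
```

```bash
python3 - <<'E'
from h import *
stat()
E
```

```text
t 71.6 p [0.4797, -0.0452, 0.0813] yaw 1.906 tilt [0.001, -0.0] F [-0.7, 0.8, 4.4] T [0.11, 0.27, -0.05] w 0.0125 j [-0.09, 0.24, -0.34, 1.0, -0.0, -0.43]
```

Call:
arm_command(
  motion=[
    [0, 0, 0.06, -0.01, 0, -0.04, 0],
    [0, 0, 0.12, -0.01, 0, -0.01, 0],
    [0, 0, 0.18, -0.02, 0, 0.03, 0],
    [0, 0, 0.24, -0.03, 0, 0.06, 0],
    [0, 0, 0.3, -0.03, -0.01, 0.09, 0],
    [0, 0, 0.36, -0.04, -0.01, 0.12, 0],
    [0, 0, 0.4, -0.04, -0.01, 0.14, 0],
  ],
)

```text
clock: 72.47
tool_pos: [0.4804, -0.0457, 0.08]
eef_rot: [0.001, 0.73, 0.683, 0.001]
contact_force: [1.1, 0.5, 4.2]
width: 0.0125
```

```bash
python3 - <<'E'
from h import *
stat()
E
```

```text
t 72.47 p [0.4804, -0.0457, 0.08] yaw 1.504 tilt [0.002, -0.0] F [1.1, 0.5, 4.2] T [0.0, -0.18, 0.02] w 0.0125 j [-0.09, 0.24, -0.34, 0.99, -0.0, -0.03]
```

Call:
arm_command(
  motion=[
    [0, 0, 0.06, -0.01, 0, 0.03, 0],
    [0, 0, 0.12, -0.01, 0, 0.06, 0],
    [0, 0, 0.18, -0.02, 0, 0.09, 0],
    [0, 0, 0.24, -0.03, 0, 0.13, 0],
    [0, 0, 0.3, -0.03, -0.01, 0.16, 0],
    [0, 0, 0.36, -0.04, -0.01, 0.19, 0],
    [0, 0, 0.4, -0.04, -0.01, 0.21, 0],
  ],
)

```text
clock: 73.35
tool_pos: [0.4801, -0.0461, 0.0776]
eef_rot: [0.001, 0.851, 0.525, 0.001]
contact_force: [0.8, -1.1, 1.6]
width: 0.0125
```

```bash
python3 - <<'E'
from h import *
stat()
E
```

```text
t 73.35 p [0.4801, -0.0461, 0.0776] yaw 1.104 tilt [0.001, -0.0] F [0.8, -1.1, 1.6] T [-0.06, -0.28, -0.03] w 0.0125 j [-0.1, 0.24, -0.34, 0.99, -0.0, 0.37]
```

Sound. Home, then back out and lift.

Call:
arm_command(
  motion=[
    [0, 0, 0.06, -0.01, 0, 0.03, 0],
    [0, 0, 0.12, -0.01, 0, 0.06, 0],
    [0, 0, 0.18, -0.02, 0, 0.09, 0],
    [0, 0, 0.24, -0.03, 0, 0.13, 0],
    [0, 0, 0.3, -0.03, -0.01, 0.16, 0],
    [0, 0, 0.36, -0.04, -0.01, 0.2, 0],
    [0, 0, 0.42, -0.04, -0.01, 0.24, 0],
    [0, 0, 0.43, -0.04, -0.01, 0.29, 0],
    [0, 0, 0.43, -0.04, -0.01, 0.29, 0],
  ],
)

```text
clock: 74.47
tool_pos: [0.4797, -0.0465, 0.0755]
eef_rot: [0.001, 0.943, 0.332, 0.001]
contact_force: [-2.0, -0.1, 12.2]
width: 0.0121
```

```bash
python3 - <<'E'
from h import *
stat()
E
```

```text
t 74.47 p [0.4797, -0.0465, 0.0755] yaw 0.676 tilt [0.002, -0.001] F [-2.0, -0.1, 12.2] T [-0.09, 0.51, 0.04] w 0.0121 j [-0.1, 0.24, -0.35, 0.98, -0.0, 0.8]
```

Call:
arm_command(
  motion=[
    [0, 0, -0.12, 0.01, 0, -0.12, 0],
    [0, 0, -0.24, 0.03, 0, -0.18, 0],
    [0, 0, -0.36, 0.04, -0.01, -0.24, 0],
    [0, 0, -0.48, 0.05, -0.01, -0.31, 0],
    [0, 0, -0.6, 0.06, -0.02, -0.37, 0],
    [0, 0, -0.72, 0.07, -0.03, -0.44, 0],
    [0, 0, -0.84, 0.08, -0.04, -0.5, 0],
    [0, 0, -0.96, 0.09, -0.05, -0.56, 0],
    [0, 0, -1.08, 0.09, -0.06, -0.63, 0],
    [0, 0, -1.2, 0.1, -0.07, -0.69, 0],
    [0, 0, -1.23, 0.1, -0.07, -0.72, 0],
    [0, 0, -1.23, 0.1, -0.07, -0.74, 0],
  ],
)

```text
clock: 75.97
tool_pos: [0.4794, -0.0451, 0.0817]
eef_rot: [0.0, 0.58, 0.815, -0.0]
contact_force: [0.7, -0.7, -0.2]
width: 0.0123
```

```bash
python3 - <<'E'
from h import *
stat()
E
```

```text
t 75.97 p [0.4794, -0.0451, 0.0817] yaw 1.904 tilt [-0.0, -0.0] F [0.7, -0.7, -0.2] T [0.13, -0.01, 0.01] w 0.0123 j [-0.09, 0.24, -0.33, 1.0, -0.0, -0.43]
```

Call:
arm_command(
  motion=[
    [0, 0, 0, 0, 0, -1, 0],
    [0, 0, 0, 0, 0, -2, 0],
    [0, 0, 0, 0, 0, -4, 0],
    [0, 0, 0, 0, 0, -6, 0],
    [0, 0, 0, 0, 0, -8, 0],
    [0, 0, 0, 0, 0, -12, 0],
    [0, 0, 0, 0, 0, -12, 0],
  ],
)

```text
clock: 76.85
tool_pos: [0.4811, -0.0453, 0.2051]
eef_rot: [0.002, 0.579, 0.815, 0.001]
contact_force: [0.1, -0.1, -1.3]
width: 0.0123
```

Call:
arm_command(
  motion=[
    [0, 0, 1.99, -1.6, 19.8, 0, 0],
    [0, 0, 1.99, -1.6, 19.8, 0, 0],
    [0, 0, 1.99, -1.6, 19.8, 0, 0],
    [0, 0, 1.99, -1.6, 19.8, 0, 0],
    [0, 0, 1.99, -1.6, 19.8, 0, 0],
    [0, 0, 1.99, -1.6, 19.8, 0, 0],
    [0, 0, 1.99, -1.6, 19.8, 0, 0],
    [0, 0, 1.99, -1.6, 19.8, 0, 0],
    [0, 0, 1.99, -1.6, 19.8, 0, 0],
    [0, 0, 1.99, -1.6, 19.8, 0, 0],
    [0, 0, 1.99, -1.6, 19.8, 0, 0],
    [0, 0, 1.99, -1.6, 19.8, 0, 0],
  ],
)

```text
clock: 78.35
tool_pos: [0.6713, 0.0049, 0.2012]
eef_rot: [0.0, 0.999, -0.042, -0.001]
contact_force: [-0.3, 0.7, -1.7]
width: 0.0124
```

```bash
python3 - <<'E'
from h import *
stat()
s,R,p=pose();plan(p,R,[.6714,.004,.0985],-.085)
im=camera("wrist");o=rectify(im,R,p,[.665,.02],.15,500,.095)
cv2.imwrite("pics/r5.png",o[:,:,::-1])
E
```

```text
t 78.35 p [0.6713, 0.0049, 0.2012] yaw -0.083 tilt [-0.001, -0.0] F [-0.3, 0.7, -1.7] T [0.02, -0.04, -0.0] w 0.0124 j [0.01, 0.5, 0.39, 1.46, -0.0, 1.66]
 rot [0.0, 0.001, 0.002] cm [0.03, 0.09, 10.27]
```

View pics/r5.png

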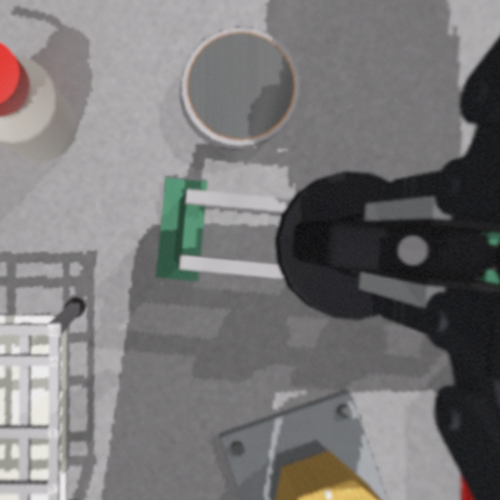

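Call:
arm_command(
  motion=[
    [0, 0, 0, 0.03, 0.09, 2, 0],
    [0, 0, 0, 0.03, 0.09, 4, 0],
    [0, 0, 0, 0.03, 0.09, 6, 0],
    [0, 0, 0, 0.03, 0.09, 8, 0],
    [0, 0, 0, 0.03, 0.09, 9.3, 0],
    [0, 0, 0, 0.03, 0.09, 10, 0],
    [0, 0, 0, 0.03, 0.09, 10.3, 0],
    [0, 0, 0, 0.03, 0.09, 10.3, 0],
  ],
)

```text
clock: 79.4
tool_pos: [0.672, 0.004, 0.0991]
eef_rot: [0.0, 0.999, -0.042, 0.0]
contact_force: [-0.3, 0.1, -1.4]
width: 0.0121
```

```bash
python3 - <<'E'
from h import *
stat()
E
```

```text
t 79.4 p [0.672, 0.004, 0.0991] yaw -0.084 tilt [0.0, -0.0] F [-0.3, 0.1, -1.4] T [0.03, -0.0, -0.02] w 0.0121 j [0.01, 0.53, 0.18, 1.22, -0.0, 1.66]
```

Call:
arm_command(
  motion=[
    [0, 0, 0, 0, 0, 0.1, 0],
    [0, 0, 0, 0, 0, 0.2, 0],
    [0, 0, 0, 0, 0, 0.3, 0],
    [0, 0, 0, 0, 0, 0.36, 0],
    [0, 0, 0, 0, 0, 0.36, 0],
  ],
)

```text
clock: 80.03
tool_pos: [0.6719, 0.004, 0.0956]
eef_rot: [0.0, 0.999, -0.042, 0.0]
contact_force: [-1.1, 0.4, 2.4]
width: 0.0123
```

```bash
python3 - <<'E'
from h import *
stat()
E
```

```text
t 80.03 p [0.6719, 0.004, 0.0956] yaw -0.084 tilt [0.0, -0.0] F [-1.1, 0.4, 2.4] T [0.02, 0.28, 0.03] w 0.0123 j [0.01, 0.54, 0.18, 1.21, -0.0, 1.66]
```

Call:
arm_command(
  motion=[
    [0, 0, 0, 0, 0, 0, 0.5],
    [0, 0, 0, 0, 0, 0, 0.5],
    [0, 0, 0, 0, 0, 0, 0.5],
    [0, 0, 0, 0, 0, -2, 0.5],
    [0, 0, 0, 0, 0, -5, 0.5],
    [0, 0, 0, 0, 0, -10, 0.5],
    [0, 0, 0, -10, 2, -15, 0.5],
    [0, 0, 0, -14, 2, -20, 0.5],
    [0, 0, 0, -14, 2, -20, 0.5],
    [0, 0, 0, -14, 2, -20, 0.5],
    [0, 0, 0, -14, 2, -20, 0.5],
  ],
)

```text
clock: 81.4
tool_pos: [0.5311, -0.0042, 0.2949]
eef_rot: [0.0, 0.999, -0.042, 0.0]
contact_force: [0.0, 0.1, -0.7]
width: 0.0427
```

```bash
python3 - <<'E'
from h import *
import h
h.TH=100
stat()
im,R,p=snap("wrist","f1");s=camera("scene")
for c in [[.658,-.154],[.665,-.074],[.6715,.005]]: meas(c,R,p,im,z=.139)
tray("side")
a=np.hstack([cv2.resize(im,(400,300)),cv2.resize(s[130:330,140:400],(390,300))])
cv2.imwrite("pics/f1b.png",a[:,:,::-1])
E
```

```text
t 81.4 p [0.5311, -0.0042, 0.2949] yaw -0.084 tilt [0.001, -0.0] F [0.0, 0.1, -0.7] T [-0.04, -0.02, 0.02] w 0.0427 j [-0.01, 0.24, 0.22, 1.56, -0.0, 1.65]
no dot
dot [0.6647, -0.0739, 0.139] area 52.1 ang -41
no dot
side tray [ 0.503 -0.273  0.03 ] 1174
```

View pics/f1b.png

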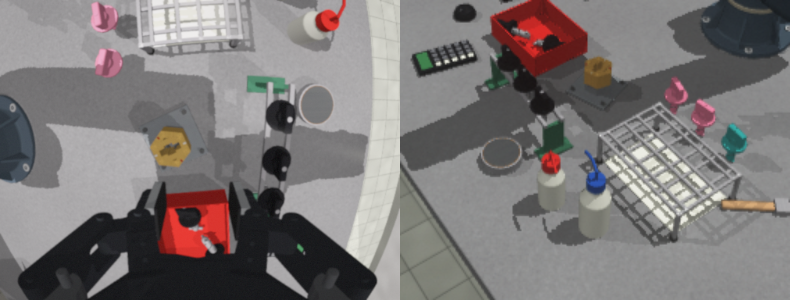

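Rack and nut are empty, three screws hang on the rail, two lie in the tray, and the robot is clear of everything.

```bash
python3 -c "
from station import *
print(hand_in())"
```

```text
the job is handed in; nothing more can be done
None
```

All five screws in the rack are sorted, and I handed the job in at about 81 s of the 210 s allowed.

- **Sound screws:** three turned freely through 70° with about 0.1 N m or less and went home with the collar flat. Each was unscrewed and hung on the keep rail before the next was taken.
- **Damaged screws:** two bound hard (about 2.6 and 2.5 N m) by the time I had turned them 46°. Both went into the red tray.
- **Last checks:** the final pictures show the rack and nut empty, three screws on the rail, two lying in the tray and the tray not moved. The gripper was about 15 cm clear of everything, with no contact force beyond sensor noise.
- **Checks that failed or disagreed:**
  - My first grasp closed above the wing, because the fingertips sat about 2 to 3 cm farther back than the stated TCP. I went about 2 cm lower, and later grasps used the lower depth.
  - In the last picture my dot detector confirmed only the middle screw on the rail. The first rail screw had been confirmed by dot just after it was placed. The third was confirmed by its contact force and by eye.

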